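# Set out the rice-cooking things by the window

## Task

Build the three round steel tins into a tower centred on the round dark wooden trivet, the largest at the bottom and the smallest on top, each centred on the one below, and stand the cup upright in the middle of the square clay tile, setting it down gently. Lay the whisk flat on the counter midway between the trivet and the tile, its middle on the line that joins them and square to that line, with its wire head pointing away from the robot. Leave the pot, the bowls and the bin where they are.

Things in the scene. Friction and masses are not known exactly. Their poses are not given: they have to be found in the camera images.
- tin_large: largest of three closed round steel tins with flat tops, plain cylinder 64 mm across and 44 mm tall, about 0.2 kg, starts upright on the counter; origin at the centre of its underside, z up its axis
- tin_medium: middle steel tin, cylinder 52 mm across and 38 mm tall, about 0.13 kg, starts upright; origin at the centre of its underside, z up its axis
- tin_small: smallest steel tin, cylinder 40 mm across and 32 mm tall, about 0.08 kg, starts upright; origin at the centre of its underside, z up its axis
- cup: small white ceramic cup without handle, open at the top, 62 mm across at the rim and narrower at the foot, 60 mm tall, wall 4 mm, about 0.15 kg, starts upright on the counter; origin at the centre of its underside, z up its axis
- whisk: flat whisk lying on the counter, 180 mm long: a black handle of rounded rectangular section, 24 mm wide and 20 mm tall, from x = -90 to +12 mm, then a flat head of grey loops up to 45 mm wide and 5 to 12 mm tall to x = +90 mm; about 0.09 kg, it balances near x = -27 mm. Origin at the middle of its length on its underside, x along the whisk towards the wire head, z up. At the start it lies roughly crosswise in front of the robot with its head to the robot's left
- trivet: round dark wooden trivet, 100 mm across and 8 mm thick, fixed to the counter; origin at the centre of its underside, so its top is 8 mm above the origin; its yaw means nothing for the job. Its centre lies about 0.30 m from the tile's; which of the two is on the left varies
- tile: square terracotta tile, 96 x 96 mm and 8 mm thick, fixed to the counter; origin at the centre of its underside, so its top is 8 mm above the origin
- pot: lidded aluminium rice pot, 152 mm across, 144 mm tall with its knob, two side loops; bystander beyond the work, to be left alone; origin at the centre of its underside
- bowls: nested set of three open steel bowls, 140 mm across, 79 mm tall; bystander, to be left alone; origin at the centre of its underside
- bin: white plastic storage bin with a grey sliding door on its front, 126 x 166 mm and 135 mm tall; bystander, to be left alone; origin at the centre of its underside
Things that resemble listed ones, but are neither listed nor needed, are in the scene too. What is shaped like the whisk but turquoise or yellow is not meant.

How it is judged:
By the outcome, as a careful person would: the job done as asked, in the order asked, and still so for the second after the job is handed in, with the robot touching nothing.
It also fails if it takes over 136 s, if anything falls off the work surface, if the arm or the gripper's body presses on something with over 40 N, if the wrist force passes 120 N, or if a joint passes its speed limit or range.

## Robot

A 6-joint arm with a two-finger parallel gripper is mounted at the origin on the work surface. World frame = base frame: x ahead of the robot, y to its left, z up, the work surface at z = 0. Lengths are in m, angles in degrees, forces in N, time in s.
With the tool pointing down it reaches from about 0.2 to 0.875 m from the base axis. Payload 3.4 kg.
Tool frame: the origin (TCP) lies midway between the tips of the shut fingers; the grasp point (between the pads) lies 19 mm behind it; x points along the fingers, y is the direction in which the jaws open and shut, and the axes are right-handed (so a half turn about x gives the same grasp; the last joint's range is limited). The gripper opens to 94 mm and grips with 3 to 60 N. Pads are 16 mm wide; open, the fingers measure 119 mm over their backs; the gripper's body (75 mm by 177 mm) begins 78 mm behind the grasp point.
Start: joints at [-79.469, 15.808, 86.224, -0, 77.962, -6.933], TCP at [0.173, -0.549, 0.175] pointing down, gripper open.
Joint ranges: [-165.64, 165.64], [-43.16, 119.46], [12.63, 154.43], [-67.54, 247.53], [6.08, 155.33], [-154.97, 154.97]. Speed limits (degrees/s): [147.25, 147.25, 180, 180, 180, 180].

## Interface

Orientations are given as [roll, pitch, yaw] about the fixed x, y, z axes, in that order (R = Rz(yaw) Ry(pitch) Rx(roll)).
In Python, from rig import env gives the robot as it stands. The module is installed in compiled form; this text tells all that it offers.
- The arm moves only by the tool move_arm, never from a script. Its argument "increments" is one flat list of numbers, 4 for each row, row after row: the shift along the tool's x, y, z in mm, then the turn about the tool's x in rad. A call has 1 to 10 rows; each row is the pose to reach, as a shift and turn from the pose measured when the call began, along the tool's axes at that moment; what a row does not reach only later rows make up. A row lasts 1/8 s, in which the tool goes at most 62.5 mm and 10.7 degrees, less where a joint would pass 70% of its speed; a pose out of reach is approached as far as the arm can. A call with a gripper value outside its range is refused whole. "gripper" is the gripper command: -1 is shut, 1 is fully open, values between are in proportion, set as the call begins (left out, the last holds). The fingers move at their own pace and stop on an object; "grip_force" is the grip in N (left out, the last holds). Time passes only in rows, so rows that repeat a pose let the fingers close. It gives the time, the measured TCP pose, the force and the opening at its end, in the units of the state.
- env.sense(): the state, without advancing time (a new reading comes with each control period).
- env.snapshot(name): name is "scene" or "top"; returns the picture (420x560x3 uint8, blue, green, red); there is no depth.
- env.calibration(name): a dict with "camera_matrix" (3x3 intrinsics, pixels), "xyz" and "rotation" of the camera in the world. Camera axes: x right, y down, z forward; pixel columns grow to the right and rows downward; lengths in m; the calibration is good to about 2 mm. A picture is of the moment at which its call begins. calibration takes no time and is no camera call.
- env.sign_off(): hands the job in, once; it reports no verdict.
The state is a dict: "t": time; "joint_pos": joint angles; "dq": joint speeds; "tau": joint torques, N m; "tcp_pos": TCP position; "eef_rot": TCP orientation; "ft_force": force on the tool from outside, world axes, zero at the start; "wrist_torque": the same for the moment, N m; "finger_gap": opening from 0.0 (shut) to 1.0 (fully open).
Only numpy, scipy, OpenCV 4.12 (cv2) and the standard library are available. Lean on these libraries where they do the work, as an engineer would, in place of code of your own. Each camera call takes 0.05 s, during which the arm holds its last target.

## Working session

There is one attempt and no reset: what is moved stays moved. The work goes in short steps, Python scripts to look and compute and a tool call to move; the robot and the scene stay as the last step left them, time stands still between calls to the robot, and variables do not carry over. Pictures are saved under pics/ and viewed, and the job is handed in when it is done.

Besides the shell and the picture viewer there is one more tool, called after "Call:" as name(argument=value, ...) on one line, values as JSON. move_arm: Moves the arm, as the interface text tells. Its arguments: {"type":"object","properties":{"increments":{"type":"array","items":{"type":"number"}},"gripper":{"type":"number"},"grip_force":{"type":"number"}},"required":["increments"]}

```bash
mkdir -p pics
python3 - <<'E'
from rig import env
import cv2
print(env.sense())
for n in("scene","top"):
    cv2.imwrite(f"pics/{n}0.png",env.snapshot(n)); print(n,env.calibration(n))
E
```

```text
{'t': 0.0, 'joint_pos': array([-7.94689553e+01,  1.58453964e+01,  8.62930540e+01, -9.48549136e-04,
        7.79627812e+01, -6.93352719e+00]), 'dq': array([-0.02965506, -0.0328894 ,  0.03481925, -0.08091333, -0.03655324,
       -0.04398855]), 'tau': array([-8.55317339e-04, -4.04583371e+01, -2.37225848e+01,  7.00214272e-02,
        3.44412751e-02, -1.41573032e-04]), 'tcp_pos': array([ 0.17243453, -0.54788974,  0.17454202]), 'eef_rot': array([-96.40867814,  89.89876415, 101.05609236]), 'ft_force': array([-0.50979014,  0.5503109 , -0.14810423]), 'wrist_torque': array([-0.03571585, -0.01813576, -0.01498304]), 'finger_gap': 0.9984527708841625}
scene {'camera_matrix': array([[393.94082342,   0.        , 277.75562403],
       [  0.        , 393.94082342, 211.51436017],
       [  0.        ,   0.        ,   1.        ]]), 'xyz': array([ 1.23592974, -0.2574282 ,  0.60247493]), 'rotation': array([-127.0242743 ,   -0.9022651 ,   69.72031982])}
top {'camera_matrix': array([[411.05037994,   0.        , 282.91913526],
       [  0.        , 411.05037994, 212.10108211],
       [  0.        ,   0.        ,   1.        ]]), 'xyz': array([ 0.47951956, -0.00745215,  0.95583819]), 'rotation': array([-175.37605171,    1.70879565,  -89.52648964])}
```

Run:
```python
import cv2
for n in("scene0","top0"):
    im=cv2.imread(f"pics/{n}.png"); cv2.imwrite(f"pics/{n}b.png",cv2.resize(im,(800,600),interpolation=cv2.INTER_CUBIC))
```

```text
(no output)
```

View pics/scene0b.png

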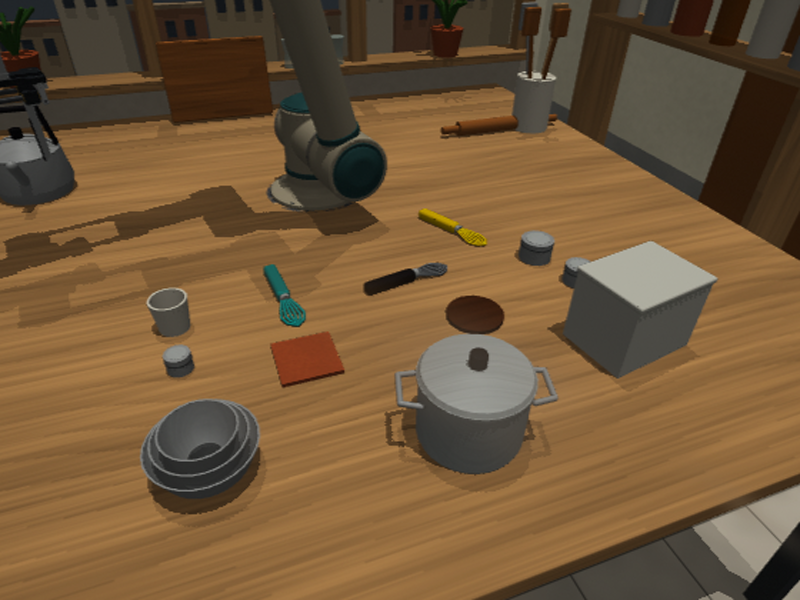

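View pics/top0b.png

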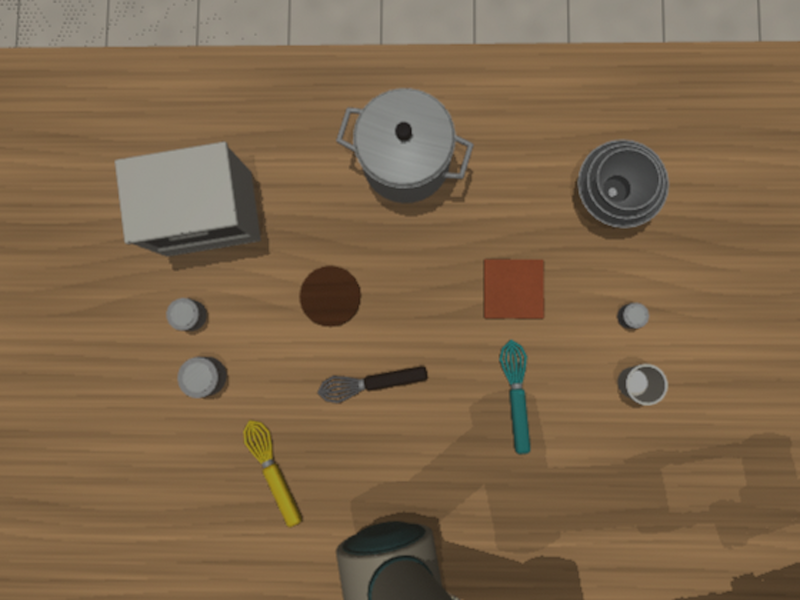

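The scene view shows everything. In the enlarged top view the trivet is at (330,296) and the tile at (514,289). There are three whisks: turquoise (515,395), yellow (272,472) and one with a black handle and grey head (375,385). The black-handled one fits the description. Three tins are visible at (201,378), (184,315) and (635,315), and the cup is at (645,384). I'll confirm in enlarged crops with metric estimates.

```bash
cat > h.py <<'E'
import numpy as np,cv2
from scipy.spatial.transform import Rotation as R
from rig import env
def cam(n):
    c=env.calibration(n); return c["camera_matrix"],np.array(c["xyz"]),R.from_euler("xyz",c["rotation"],degrees=True).as_matrix()
C={n:cam(n) for n in("scene","top")}
def proj(n,P):
    K,t,M=C[n]; p=(np.atleast_2d(P)-t)@M@K.T; return p[:,:2]/p[:,2:]
def back(n,uv,z):
    K,t,M=C[n]; uv=np.atleast_2d(uv); d=np.c_[uv,np.ones(len(uv))]@np.linalg.inv(K).T@M.T
    return t+d*((z-t[2])/d[:,2])[:,None]
def circ(x,y,z,r,n=60):
    a=np.linspace(0,2*np.pi,n,endpoint=False); return np.c_[x+r*np.cos(a),y+r*np.sin(a),np.full(n,z)]
def crop(im,c,half,s,polys=(),col=(0,255,0)):
    x0,y0=int(c[0]-half),int(c[1]-half); H=2*half
    x0=max(x0,0);y0=max(y0,0)
    o=cv2.resize(im[y0:y0+H,x0:x0+H],None,fx=s,fy=s,interpolation=cv2.INTER_CUBIC)
    for p in polys: cv2.polylines(o,[np.round(((p-[x0,y0])+.5)*s-.5).astype(int)],True,col,1)
    return o
E
python3 - <<'E'
from h import *
im=cv2.imread("pics/top0.png")
k=0.7
for n,p,z in [("L",(201,378),.044),("M",(184,315),.038),("S",(635,315),.032),("cup",(645,384),.06),("triv",(330,296),.008),("tile",(514,289),.008),("wh",(372,384),.01)]:
    print(n,back("top",np.array(p)*k,z).round(3))
a=np.hstack([crop(im,np.array(p)*k,25 if p[0]!=372 else 50,8 if p[0]!=372 else 4) for p in[(198,378),(184,315)]])
b=np.hstack([crop(im,np.array(p)*k,25 if p[0]!=372 else 45,8 if p[0]!=372 else 400/90) for p in[(635,315),(645,384)]])
cv2.imwrite("pics/c1.png",cv2.resize(np.vstack([a,b]),(600,600)))
cv2.imwrite("pics/c2.png",crop(im,np.array((372,384))*k,50,6))
E
```

```text
L [[0.434 0.336 0.044]]
M [[0.532 0.369 0.038]]
S [[ 0.537 -0.339  0.032]]
cup [[ 0.432 -0.342  0.06 ]]
triv [[0.567 0.142 0.008]]
tile [[ 0.58  -0.156  0.008]]
wh [[0.425 0.072 0.01 ]]
```

View pics/c1.png

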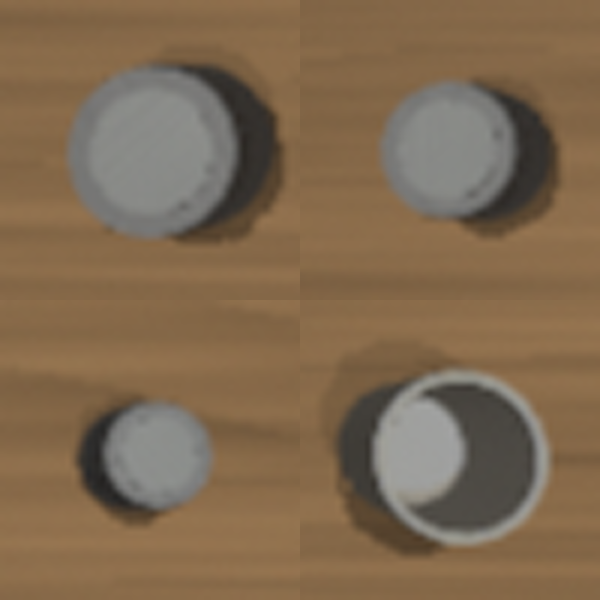

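View pics/c2.png

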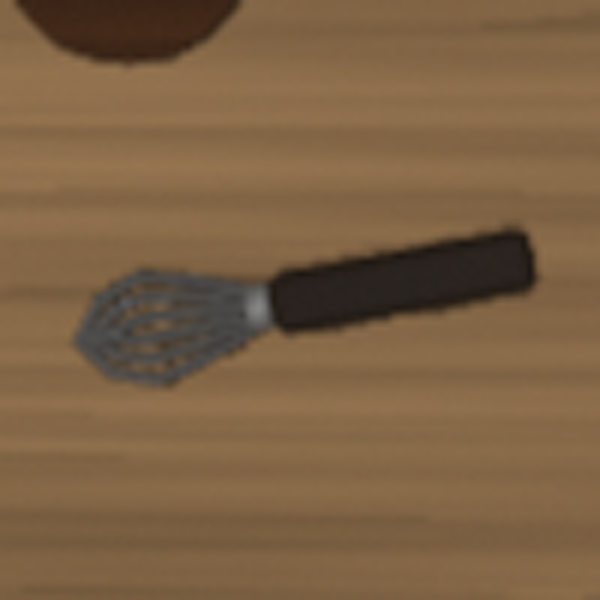

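Top crops: a large tin (about 64 mm), a medium (about 52) and a small (about 40), with an open white cup and the black and grey whisk. All match. Now precise fits.

```bash
cat >> h.py <<'E'
from scipy.ndimage import map_coordinates
from scipy.optimize import minimize
def samp(L,uv): return np.array([map_coordinates(L[...,i],[uv[:,1],uv[:,0]],order=1) for i in range(3)]).T
def fit(n,im,x,y,z,r,shape=circ,rng=.012):
    """maximise colour step across rim of disc at height z"""
    L=cv2.cvtColor(cv2.GaussianBlur(im,(0,0),.6),cv2.COLOR_BGR2LAB).astype(float)
    def f(p):
        a=samp(L,proj(n,shape(p[0],p[1],z,r-.0025))); b=samp(L,proj(n,shape(p[0],p[1],z,r+.0025)))
        return -np.mean(np.minimum(np.linalg.norm(a-b,axis=1),40))
    g=np.arange(-rng,rng+1e-9,.001)
    best=min(((f((x+i,y+j)),x+i,y+j) for i in g for j in g))
    m=minimize(f,best[1:],method="Nelder-Mead",options=dict(initial_simplex=np.array(best[1:])+np.array([[0,0],[.001,0],[0,.001]])))
    return m.x,m.fun
E
python3 - <<'E'
from h import *
im=cv2.imread("pics/top0.png"); sc=cv2.imread("pics/scene0.png")
T=[("L",.434,.336,.044,.032),("M",.532,.369,.038,.026),("S",.537,-.339,.032,.020),("cup",.432,-.342,.06,.031),("triv",.567,.142,.008,.05)]
o=[];os=[]
for n,x,y,z,r in T:
    p,v=fit("top",im,x,y,z,r); q,w=fit("scene",sc,x,y,z,r)
    print(n,"top",p.round(4),round(v,1),"scene",q.round(4),round(w,1))
    o.append(cv2.resize(crop(im,proj("top",[*p,z])[0],25,8,[proj("top",circ(*p,z,r))]),(260,260)))
    os.append(cv2.resize(crop(sc,proj("scene",[*p,z])[0],25,8,[proj("scene",circ(*p,z,r)),proj("scene",circ(*p,0,r))]),(260,260)))
k=.7
# tile
def sq(x,y,z,r,yaw=0):
    t=np.linspace(-1,1,20); s=np.r_[np.c_[t,-np.ones(20)],np.c_[np.ones(20),t],np.c_[-t,np.ones(20)],np.c_[-np.ones(20),-t]]*r
    c,d=np.cos(yaw),np.sin(yaw); s=s@np.array([[c,d],[-d,c]])
    return np.c_[s+[x,y],np.full(80,z)]
b=min(((lambda pv:(pv[1],yw,pv[0]))(fit("top",im,.58,-.156,.008,.048,lambda *a:sq(*a,yaw=np.radians(yw)),.006)) for yw in np.arange(-6,7,1)))
print("tile",b)
o.append(cv2.resize(crop(im,proj("top",[*b[2],.008])[0],35,8,[proj("top",sq(*b[2],.008,.048,np.radians(b[1])))]),(260,260)))
os.append(cv2.resize(crop(sc,proj("scene",[*b[2],.008])[0],35,8,[proj("scene",sq(*b[2],.008,.048,np.radians(b[1])))]),(260,260)))
cv2.imwrite("pics/f1.png",np.vstack([np.hstack(o[:3]),np.hstack(o[3:])]))
cv2.imwrite("pics/f2.png",np.vstack([np.hstack(os[:3]),np.hstack(os[3:])]))
# whisk: crop c2 pixel end points
x0,y0=int(372*k-50),int(384*k-50)
f=lambda u,v:np.array([(u+.5)/6-.5+x0,(v+.5)/6-.5+y0])
A=back("top",f(530,262),.010)[0]; B=back("top",f(75,340),.006)[0]; H=back("top",f(272,303),.012)[0]
print("whisk butt",A.round(4),"tip",B.round(4),"handle end",H.round(4),np.linalg.norm((A-B)[:2]),"yaw",np.degrees(np.arctan2(B[1]-A[1],B[0]-A[0])),"mid",(A+B)/2)
E
```

```text
L top [0.4356 0.3422] -27.7 scene [0.4391 0.3399] -25.9
M top [0.5344 0.3725] -27.6 scene [0.5376 0.3706] -17.7
S top [ 0.5375 -0.3394] -30.8 scene [ 0.5403 -0.3418] -30.6
cup top [ 0.4327 -0.3443] -34.8 scene [ 0.4333 -0.3449] -35.1
triv top [0.566 0.143] -40.0 scene [0.5738 0.1385] -36.0
tile (np.float64(-25.557388961989155), np.int64(0), array([ 0.57992619, -0.15372772]))
whisk butt [ 0.4433 -0.0138  0.01  ] tip [0.4118 0.1604 0.006 ] handle end [0.427  0.0843 0.012 ] 0.17704674180381508 yaw 100.25570438021916 mid [0.42758889 0.07329066 0.008     ]
```

View pics/f1.png

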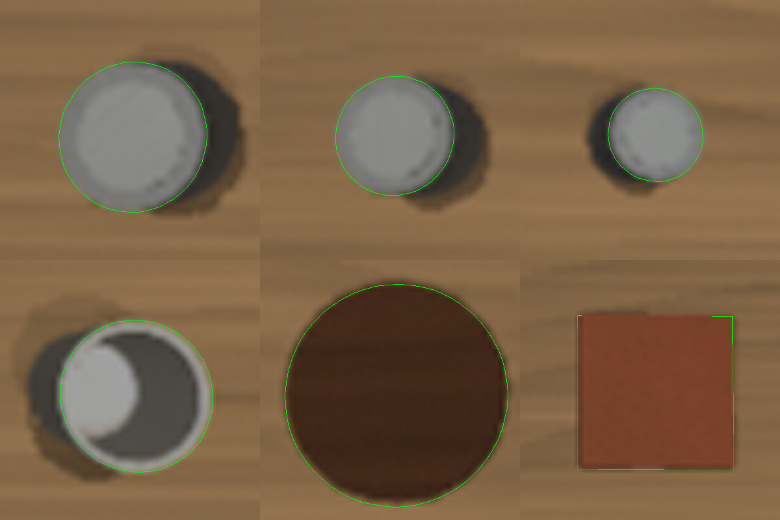

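View pics/f2.png

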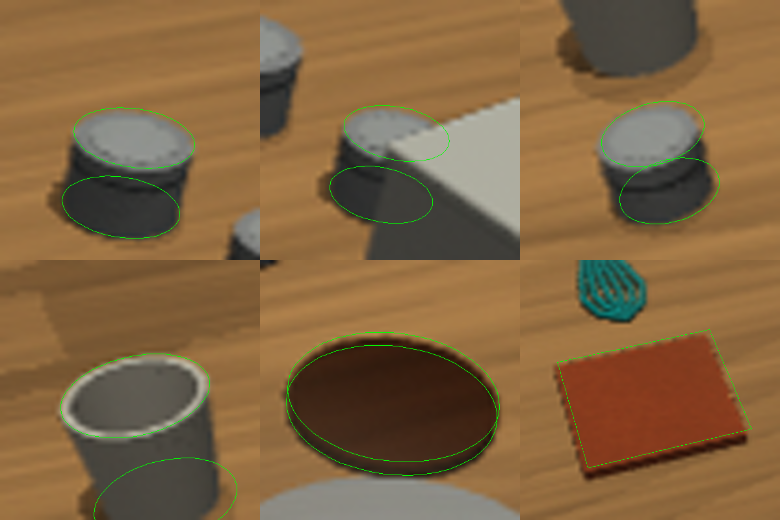

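Run:
```python
from h import *
for n in("top","scene"):
    im=cv2.imread(f"pics/{n}0.png"); hsv=cv2.cvtColor(im,cv2.COLOR_BGR2HSV)
    for nm,c in(("triv",(.566,.142,.008)),("tile",(.58,-.155,.008))):
        u=proj(n,c)[0]; m=np.zeros(im.shape[:2],np.uint8)
        r=34
        x,y=u.astype(int); s=im[y-r:y+r,x-r:x+r].astype(int); B,G,Rr=s[...,0],s[...,1],s[...,2]
        h=hsv[y-r:y+r,x-r:x+r]
        mm=((h[...,2]<85)&(h[...,0]<14)) if nm=="triv" else ((h[...,0]<11)&(h[...,1]>150)&(h[...,2]>80))
        mm=mm.astype(np.uint8)
        k,lab,st,ce=cv2.connectedComponentsWithStats(mm); i=1+np.argmax(st[1:,4])
        ct=max(cv2.findContours((lab==i).astype(np.uint8),0,1)[0],key=cv2.contourArea)
        M=cv2.moments((lab==i).astype(np.uint8),True); p=np.array([M['m10']/M['m00']+x-r,M['m01']/M['m00']+y-r])
        print(n,nm,st[i],p.round(2),back(n,p,.008).round(4), "rot" ,cv2.minAreaRect(ct)[1:])
```

```text
top triv [  13   13   42   42 1373] [230.77 206.9 ] [[0.5674 0.1429 0.008 ]] rot ((41.0, 41.0), 90.0)
top tile [  14   14   42   41 1678] [359.07 201.94] [[ 0.5805 -0.1541  0.008 ]] rot ((40.0, 41.0), 90.0)
scene triv [ 15  24  41  27 826] [332.21 219.58] [[0.5741 0.1393 0.008 ]] rot ((26.0, 40.0), 90.0)
scene tile [  10   19   51   37 1246] [213.76 250.08] [[ 0.5863 -0.1582  0.008 ]] rot ((29.482784271240234, 45.35214614868164), 76.50426483154297)
```

```bash
cat > g.py <<'E'
from h import *
import sys
def plan(x,y,z,jaw=None):
    s=env.sense(); M=R.from_euler("xyz",s["eef_rot"],degrees=True).as_matrix()
    d=M.T@(np.array([x,y,z])-s["tcp_pos"])*1000
    cur=np.degrees(np.arctan2(M[1,1],M[0,1])); out="%.1f, %.1f, %.1f"%tuple(d)
    if jaw is not None:
        t=(jaw-cur+180)%360-180   # turn about world z; tool x is down -> negative
        out+=", turn %.4f"%np.radians(-t)
    print("t",s["t"],"tcp",s["tcp_pos"].round(4),"jaw",round(cur,2),"tilt",round(np.degrees(np.arccos(-M[2,0])),2),"j",s["joint_pos"].round(1),"F",s["ft_force"].round(1),"gap",round(s["finger_gap"]*94,1),"->",out)
if __name__=="__main__":
    a=[float(v) for v in sys.argv[1:]]
    plan(*a)
E
python3 g.py .4356 .3422 .17 90
python3 - <<'E'
from h import *
for p,z in [((127,242),.135),((237,228),.135),((163,250),0),((404,187),.11),((404,137),.144)]: print(p,back("top",np.array(p)*.7,z).round(3))
E
```

```text
t 0.1 tcp [ 0.1724 -0.548   0.1746] jaw -72.54 tilt 0.09 j [-79.5  15.8  86.3  -0.   78.   -6.9] F [0.4 0.4 0.9] gap 93.9 -> 5.9, -770.2, -518.1, turn -2.8369
(127, 242) [[0.631 0.416 0.135]]
(237, 228) [[0.652 0.258 0.135]]
(163, 250) [[0.643 0.425 0.   ]]
(404, 187) [[0.719 0.02  0.11 ]]
(404, 137) [[0.782 0.02  0.144]]
```

Call:
move_arm(increments=[0,-770,-518,-2.837,0,-770,-518,-2.837,0,-770,-518,-2.837,0,-770,-518,-2.837,0,-770,-518,-2.837,0,-770,-518,-2.837,0,-770,-518,-2.837,0,-770,-518,-2.837,0,-770,-518,-2.837,0,-770,-518,-2.837], gripper=1, grip_force=20)

```text
t: 1.35
tcp_pos: [0.3497, 0.0529, 0.1759]
eef_rot: [80.7, 89.9, 26.0]
ft_force: [1.4, -0.7, 0.4]
finger_gap: 1.0
```

```bash
python3 g.py .4356 .3422 .15 90
```

```text
t 1.35 tcp [0.3497 0.0529 0.1759] jaw 35.25 tilt 0.1 j [-2.800e+00 -4.100e+00  1.092e+02  1.000e-01  7.470e+01 -3.800e+01] F [ 1.4 -0.7  0.4] gap 94.0 -> 26.3, 237.1, -186.7, turn -0.9555
```

Call:
move_arm(increments=[26,237,-187,-0.955,26,237,-187,-0.955,26,237,-187,-0.955,26,237,-187,-0.955,26,237,-187,-0.955,26,237,-187,-0.955,26,237,-187,-0.955,26,237,-187,-0.955,26,237,-187,-0.955,26,237,-187,-0.955])

```text
t: 2.6
tcp_pos: [0.4354, 0.3417, 0.1507]
eef_rot: [27.2, 89.9, 27.1]
ft_force: [0.4, 0.2, -0.2]
finger_gap: 1.001
```

```bash
python3 g.py .4356 .3422 .008 90
python3 - <<'E'
from h import *
s=env.sense(); im=env.snapshot("top"); cv2.imwrite("pics/t1.png",im)
sc=env.snapshot("scene"); cv2.imwrite("pics/s1.png",sc)
x,y,z=s["tcp_pos"]
for n,i in(("top",im),("scene",sc)):
    u=proj(n,s["tcp_pos"])[0]; v=proj(n,circ(x,y,z,.02,4)); cv2.imwrite(f"pics/{n}1c.png",crop(i,u,60,5,[v]))
E
```

```text
t 2.6 tcp [0.4354 0.3417 0.1507] jaw 89.9 tilt 0.14 j [ 30.9  14.7  91.3  -0.   73.8 -59. ] F [ 0.4  0.2 -0.2] gap 94.1 -> 142.7, 0.4, -0.1, turn -0.0018
```

View pics/top1c.png

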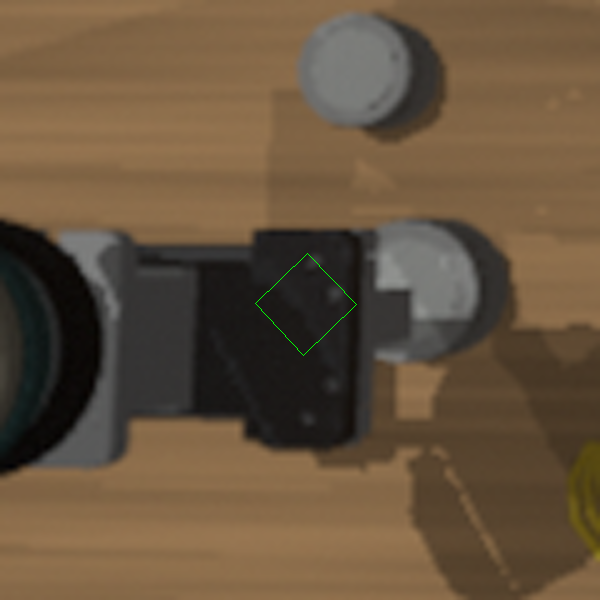

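View pics/scene1c.png

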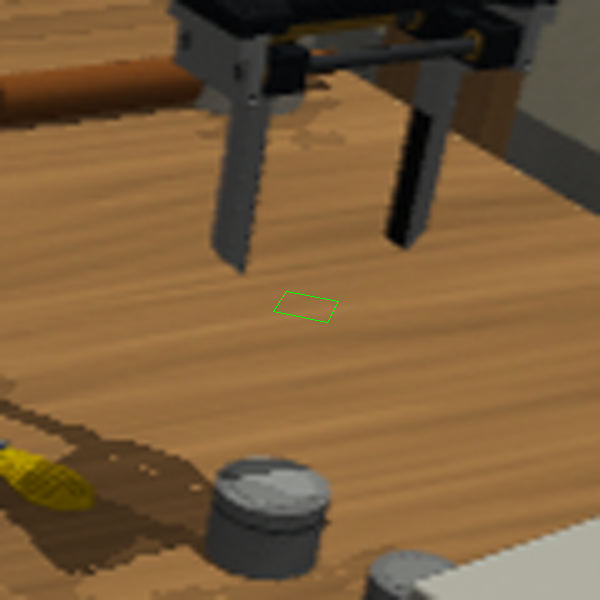

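Run:
```python
from h import *
s=env.sense(); p=s["tcp_pos"]; M=R.from_euler("xyz",s["eef_rot"],degrees=True).as_matrix()
for n in("top","scene"):
    i=cv2.imread("pics/t1.png" if n=="top" else "pics/s1.png")
    P=[]
    for b in(0,.019,.097):
        q=[p+M@np.array([-b,sy*.047,sz*.008]) for sy,sz in((1,1),(1,-1),(-1,-1),(-1,1))]; P.append(proj(n,q))
    q=[p+M@np.array([-.097,sy*.0885,sz*.0375]) for sy,sz in((1,1),(1,-1),(-1,-1),(-1,1))]; P.append(proj(n,q))
    cv2.imwrite(f"pics/{n}1d.png",crop(i,proj(n,p)[0]-[0,20],60,5,P))
```

```text
(no output)
```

View pics/top1d.png

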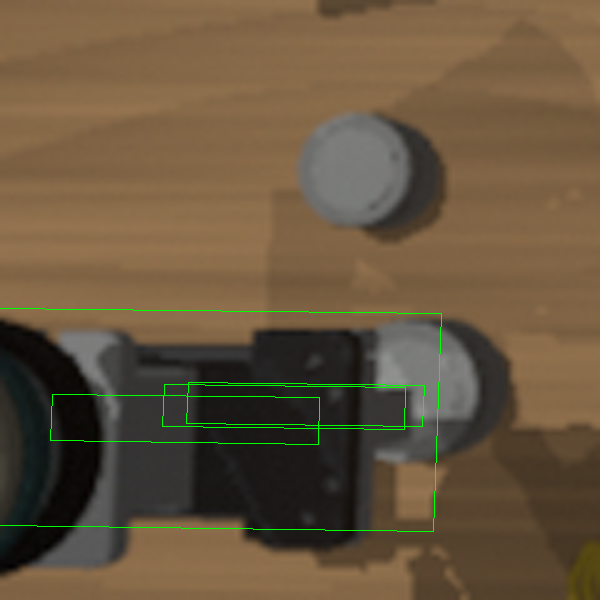

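View pics/scene1d.png

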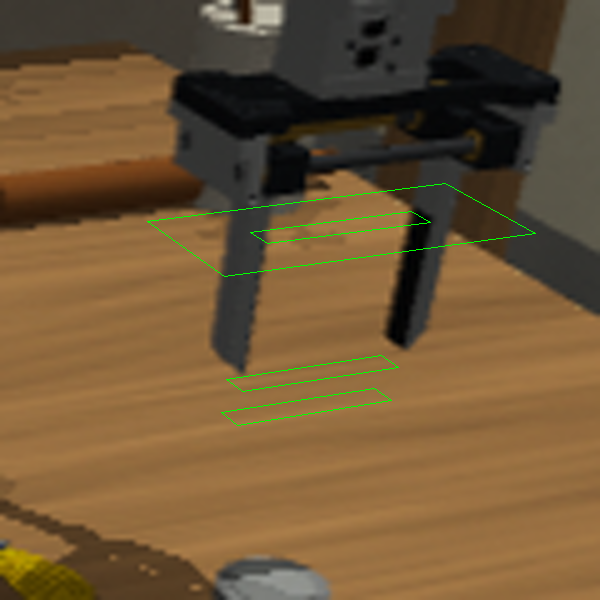

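The scene crop shows the real fingertips well above the model drawn from the reported TCP. I'll triangulate before descending.

Run:
```python
from h import *
s=env.sense(); p=s["tcp_pos"]
print(s["dq"].round(2))
def ray(n,uvcrop):
    c=proj(n,p)[0]-[0,20]; x0,y0=int(c[0]-60),int(c[1]-60)
    uv=(np.array(uvcrop)+.5)/5-.5+[x0,y0]
    a=back(n,uv,0.)[0]; t=C[n][1]; d=a-t; return t,d/np.linalg.norm(d)
def tri(u,v):
    a,d=ray("top",u); b,e=ray("scene",v)
    A=np.c_[d,-e]; k=np.linalg.lstsq(A,b-a,rcond=None)[0]; P=a+k[0]*d; Q=b+k[1]*e
    return P.round(4),Q.round(4),round(np.linalg.norm(P-Q),4)
print("finger tip",tri((410,415),(228,360)))
print("body right corner far-x",tri((255,330),(235,130)), tri((360,330),(175,100)),tri((360,445),(175,100)))
for z in (.15,.17,.19,.21):
    for n,u in(("top",(410,415)),("scene",(228,360)),("scene",(240,372)),("scene",(405,348))):
        t,d=ray(n,u); print(z,n,(t+d*(z-t[2])/d[2]).round(4))
```

```text
[ 0.29  0.37 -0.11  0.16 -0.03  0.07]
finger tip (array([0.4334, 0.2875, 0.183 ]), array([0.4343, 0.2894, 0.1837]), np.float64(0.0021))
body right corner far-x (array([0.4674, 0.2845, 0.3213]), array([0.4548, 0.2589, 0.3098]), np.float64(0.0308)) (array([0.468 , 0.2453, 0.3362]), array([0.4575, 0.2233, 0.3275]), np.float64(0.0259)) (array([0.4322, 0.2505, 0.3203]), array([0.4279, 0.2416, 0.317 ]), np.float64(0.0104))
0.15 top [0.4314 0.3001 0.15  ]
0.15 scene [0.3699 0.3333 0.15  ]
0.15 scene [0.3857 0.3315 0.15  ]
0.15 scene [0.3871 0.4367 0.15  ]
0.17 top [0.4326 0.2925 0.17  ]
0.17 scene [0.4081 0.3072 0.17  ]
0.17 scene [0.4232 0.3054 0.17  ]
0.17 scene [0.4247 0.406  0.17  ]
0.19 top [0.4338 0.2849 0.19  ]
0.19 scene [0.4464 0.2811 0.19  ]
0.19 scene [0.4608 0.2794 0.19  ]
0.19 scene [0.4622 0.3753 0.19  ]
0.21 top [0.435  0.2772 0.21  ]
0.21 scene [0.4847 0.255  0.21  ]
0.21 scene [0.4984 0.2534 0.21  ]
0.21 scene [0.4997 0.3446 0.21  ]
```

View pics/s1.png

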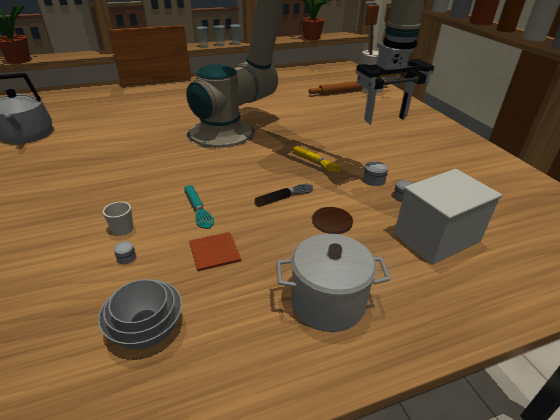

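View pics/t1.png

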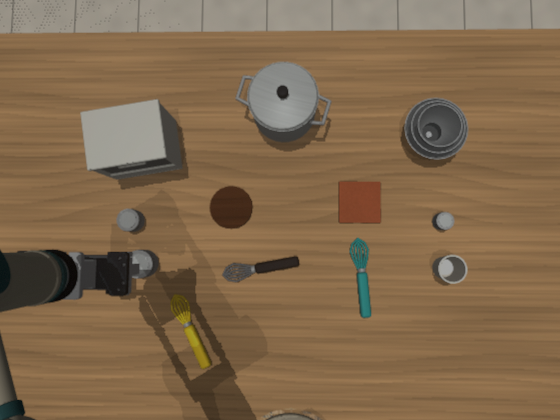

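The arm position agrees in x and y, but the open tips sit at z≈0.183, about 33 mm above the reported TCP (0.151). Possibly the tips retract when open. I'll descend part way with a narrower opening and look again.

Call:
move_arm(increments=[45,0,0,0,90,0.4,0,-0.002,90,0.4,0,-0.002,90,0.4,0,-0.002], gripper=0.64)

```text
t: 3.2
tcp_pos: [0.4366, 0.3431, 0.0619]
eef_rot: [28.8, 89.8, 28.8]
ft_force: [-0.6, -0.2, -0.5]
finger_gap: 0.819
```

```bash
python3 g.py .4356 .3422 .008 90
cat > look.py <<'E'
from h import *
import sys
tag=sys.argv[1]; half=int(sys.argv[2]) if len(sys.argv)>2 else 50
s=env.sense(); p=s["tcp_pos"]; M=R.from_euler("xyz",s["eef_rot"],degrees=True).as_matrix(); o=[]
for n in("top","scene"):
    i=env.snapshot(n); cv2.imwrite(f"pics/{n}_{tag}_raw.png",i); g=s["finger_gap"]*.047
    P=[proj(n,[p+M@np.array([-b,sy*g,sz*.008]) for sy,sz in((1,1),(1,-1),(-1,-1),(-1,1))]) for b in (0,)]
    o.append(cv2.resize(crop(i,proj(n,p)[0]-[0,10],half,4,P),(400,400)))
cv2.imwrite(f"pics/{tag}.png",np.hstack(o))
E
python3 look.py a2
```

```text
t 3.2 tcp [0.4366 0.3431 0.0619] jaw 90.03 tilt 0.25 j [ 31.   19.   98.8  -0.   61.9 -59. ] F [-0.6 -0.2 -0.5] gap 76.9 -> 53.9, -1.0, -1.2, turn 0.0006
```

View pics/a2.png

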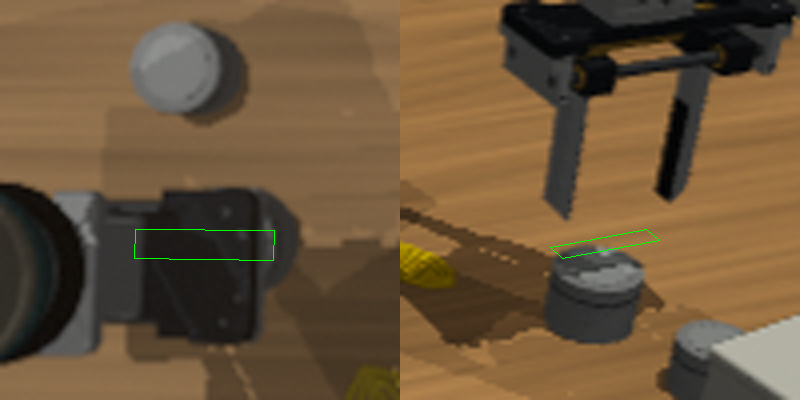

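Call:
move_arm(increments=[25,-1,-1,0,45,-1,-1.2,0,50,-1,-1.2,0,50,-1,-1.2,0,50,-1,-1.2,0])

```text
t: 3.92
tcp_pos: [0.4371, 0.3431, 0.0138]
eef_rot: [29.9, 89.5, 29.9]
ft_force: [0.1, 0.6, 0.5]
finger_gap: 0.82
```

```bash
python3 g.py .4356 .3422 .008 90; python3 look.py a3
```

```text
t 3.925 tcp [0.4371 0.3431 0.0138] jaw 90.04 tilt 0.49 j [ 31.   21.8 102.5  -0.   55.2 -59.1] F [0.1 0.6 0.5] gap 77.1 -> 5.8, -1.0, -1.6, turn 0.0007
```

View pics/a3.png

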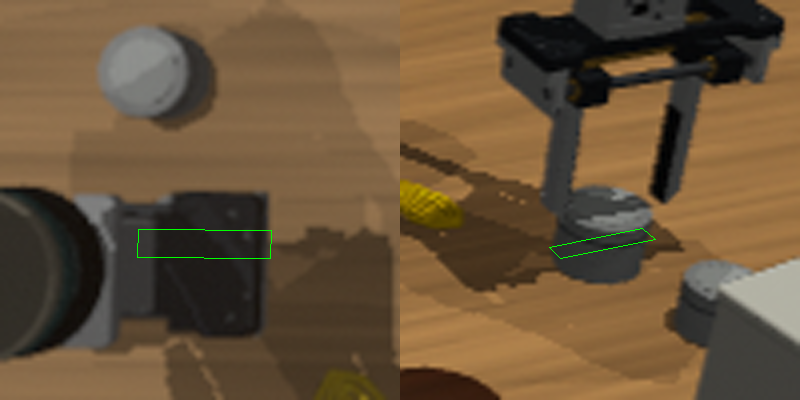

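The tips are still level with the tin's lid, about 30 mm above the reported TCP. I'll go on down in small steps, watching the force.

Call:
move_arm(increments=[6,-1,-1.6,0,12,-1,-1.6,0,15,-1,-1.6,0,15,-1,-1.6,0])

```text
t: 4.53
tcp_pos: [0.4351, 0.3419, -0.002]
eef_rot: [29.7, 89.6, 29.8]
ft_force: [0.6, 0.0, 0.1]
finger_gap: 0.818
```

```bash
python3 g.py .4356 .3422 -.01 90; python3 look.py a4 30
```

```text
t 4.525 tcp [ 0.4351  0.3419 -0.002 ] jaw 90.04 tilt 0.41 j [ 31.   22.7 103.8  -0.   53.1 -59.1] F [0.6 0.  0.1] gap 76.9 -> 8.0, 0.3, 0.5, turn 0.0007
```

View pics/a4.png

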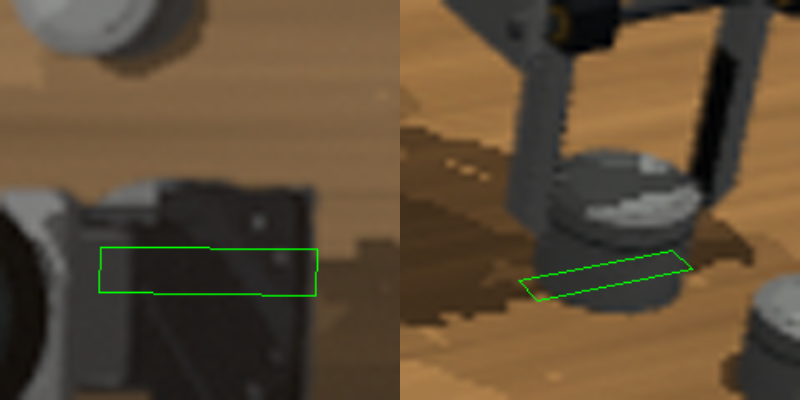

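Call:
move_arm(increments=[5,0,0,0,10,0.3,0.5,0,13,0.3,0.5,0,13,0.3,0.5,0])

```text
t: 5.12
tcp_pos: [0.4357, 0.3423, -0.0149]
eef_rot: [29.7, 89.6, 29.7]
ft_force: [-0.8, -0.3, -0.1]
finger_gap: 0.822
```

```bash
python3 g.py .4356 .3422 -.01 90; python3 look.py a5 30
```

```text
t 5.125 tcp [ 0.4357  0.3423 -0.0149] jaw 90.04 tilt 0.41 j [ 31.   23.7 104.5  -0.   51.4 -59.1] F [-0.8 -0.3 -0.1] gap 77.3 -> -4.9, -0.0, -0.1, turn 0.0007
```

View pics/a5.png

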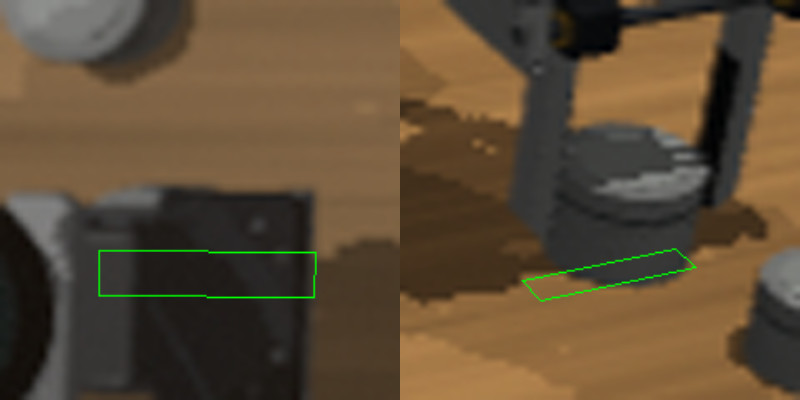

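Call:
move_arm(increments=[4,0,0,0,4,0,0,0,4,0,0,0,4,0,0,0,4,0,0,0,4,0,0,0], gripper=-1, grip_force=25)

```text
t: 5.98
tcp_pos: [0.436, 0.3424, -0.0186]
eef_rot: [29.7, 89.6, 29.8]
ft_force: [0.5, -1.4, -1.8]
finger_gap: 0.678
```

```bash
python3 g.py .4356 .3422 -.01 90
```

```text
t 5.975 tcp [ 0.436   0.3424 -0.0186] jaw 90.04 tilt 0.45 j [ 31.   24.  104.7  -0.   50.9 -59.1] F [ 0.5 -1.4 -1.8] gap 63.7 -> -8.6, -0.2, -0.4, turn 0.0007
```

Call:
move_arm(increments=[-20,0,0,0,-60,0,0,0,-80,0,0,0,-80,0,0,0,-80,0,0,0])

```text
t: 6.6
tcp_pos: [0.4347, 0.3416, 0.0605]
eef_rot: [29.4, 89.6, 29.4]
ft_force: [-0.1, -0.8, -1.2]
finger_gap: 0.678
```

```bash
python3 g.py .5674 .143 .02 90
```

```text
t 6.6 tcp [0.4347 0.3416 0.0605] jaw 90.04 tilt 0.35 j [ 31.   18.8  99.3  -0.   61.5 -59.1] F [-0.1 -0.8 -1.2] gap 63.7 -> 40.6, -198.8, 132.4, turn 0.0007
```

Call:
move_arm(increments=[0,-50,33,0,0,-100,66,0,0,-150,100,0,0,-199,132.5,0,10,-199,132.5,0,25,-199,132.5,0,40,-199,132.5,0,40,-199,132.5,0,40,-199,132.5,0])

```text
t: 7.72
tcp_pos: [0.5673, 0.1437, 0.0206]
eef_rot: [29.5, 89.6, 29.6]
ft_force: [0.4, -0.2, -1.3]
finger_gap: 0.678
```

```bash
python3 g.py .5674 .143 -.0106 90;python3 look.py a6 40
```

```text
t 7.725 tcp [0.5673 0.1437 0.0206] jaw 90.12 tilt 0.36 j [  7.3  23.6  98.1   0.2  57.9 -82.9] F [ 0.4 -0.2 -1.3] gap 63.7 -> 31.2, -0.8, -0.1, turn 0.0021
```

View pics/a6.png

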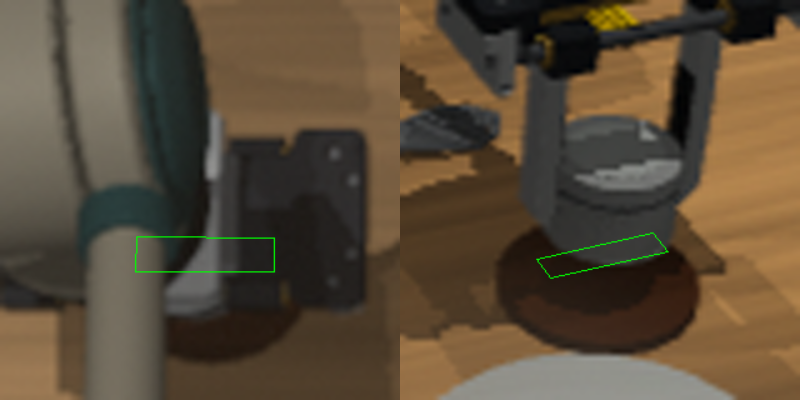

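Call:
move_arm(increments=[12,-0.5,0,0,22,-0.8,0,0.002,28,-0.8,0,0.002,29,-0.8,0,0.002,30,-0.8,0,0.002,31,-0.8,0,0.002,31.5,-0.8,0,0.002,31.5,-0.8,0,0.002])

```text
t: 8.82
tcp_pos: [0.5682, 0.1428, -0.0102]
eef_rot: [25.4, 89.6, 25.4]
ft_force: [-0.5, 0.1, -2.8]
finger_gap: 0.681
```

```bash
python3 g.py .5674 .143 -.0106 90
```

```text
t 8.825 tcp [ 0.5682  0.1428 -0.0102] jaw 89.98 tilt 0.43 j [  7.2  25.6 100.1   0.2  53.9 -82.9] F [-0.5  0.1 -2.8] gap 64.0 -> 0.4, 0.2, -0.8, turn -0.0004
```

Call:
move_arm(increments=[0.7,0,-0.7,0,1.5,0,-0.7,0,2,0,-0.7,0,2,0,-0.7,0])

```text
t: 9.32
tcp_pos: [0.5676, 0.1428, -0.011]
eef_rot: [23.8, 89.5, 23.8]
ft_force: [-3.4, -1.0, 6.3]
finger_gap: 0.674
```

```bash
python3 g.py .5674 .143 -.0106 90
```

```text
t 9.325 tcp [ 0.5676  0.1428 -0.011 ] jaw 89.98 tilt 0.46 j [  7.2  25.6 100.3   0.2  53.7 -82.9] F [-3.4 -1.   6.3] gap 63.4 -> -0.4, 0.2, -0.2, turn -0.0003
```

Contact is confirmed at the expected height. Release and rise.

Call:
move_arm(increments=[0,0,0,0,0,0,0,0,0,0,0,0,0,0,0,0,-40,0,0,0,-90,0,0,0,-120,0,0,0,-120,0,0,0], gripper=0.64)

```text
t: 10.32
tcp_pos: [0.5687, 0.1427, 0.1116]
eef_rot: [16.7, 89.2, 16.7]
ft_force: [-0.1, 0.1, -0.5]
finger_gap: 0.82
```

```bash
python3 g.py .5344 .3725 .09 90
```

```text
t 10.325 tcp [0.5687 0.1427 0.1116] jaw 89.99 tilt 0.79 j [  7.2  18.7  91.4   0.1  69.1 -82.8] F [-0.1  0.1 -0.5] gap 77.0 -> 22.0, 229.7, -34.6, turn -0.0002
```

Call:
move_arm(increments=[0,55,-8,0,0,110,-17,0,10,165,-26,0,20,220,-34,0,22,230,-34.6,0,22,230,-34.6,0,22,230,-34.6,0,22,230,-34.6,0], gripper=0.4)

```text
t: 11.32
tcp_pos: [0.535, 0.3713, 0.0903]
eef_rot: [15.5, 89.2, 15.4]
ft_force: [-0.2, 0.0, 0.1]
finger_gap: 0.698
```

```bash
python3 g.py .5344 .3725 -.018 90
python3 - <<'E'
from h import *
im=env.snapshot("top");cv2.imwrite("pics/t7.png",im);sc=env.snapshot("scene")
L,v=fit("top",im,.567,.143,.052,.032);print("L",L.round(4),v)
o=[crop(im,proj("top",[*L,.052])[0],30,6,[proj("top",circ(*L,.052,.032))]),crop(sc,proj("scene",[.534,.3725,.04])[0],30,6)]
cv2.imwrite("pics/a7.png",np.hstack(o))
E
```

```text
t 11.325 tcp [0.535  0.3713 0.0903] jaw 89.88 tilt 0.8 j [ 28.8  24.9  84.6  -0.2  69.7 -61. ] F [-0.2  0.   0.1] gap 65.7 -> 108.2, 0.8, -2.1, turn -0.0021
L [0.565 0.143] -40.0
```

View pics/a7.png

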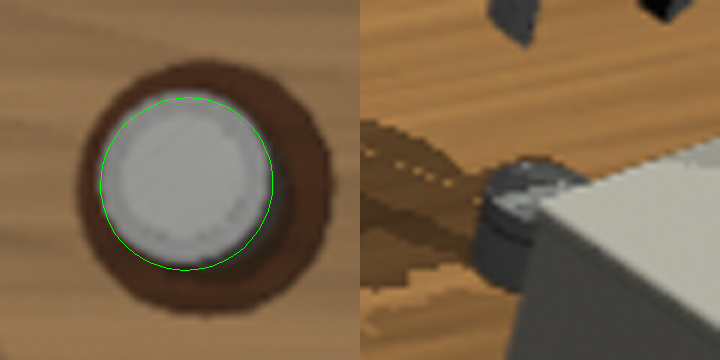

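The top view shows L centred on the trivet to within about 1 to 2 mm (the fit is skewed by the shadow, so I'll refine it later). Descend on the medium tin.

Call:
move_arm(increments=[40,0.8,-1.5,-0.002,80,0.8,-1.5,-0.002,100,0.8,-1.5,-0.002,108,0.8,-1.5,-0.002,108,0.8,-1.5,-0.002,108,0.8,-1.5,-0.002,108,0.8,-1.5,-0.002])

```text
t: 12.3
tcp_pos: [0.5357, 0.3733, -0.0164]
eef_rot: [18.2, 89.1, 18.2]
ft_force: [-0.3, 0.4, 0.4]
finger_gap: 0.701
```

```bash
python3 g.py .5344 .3725 -.019 90; python3 look.py a8 30
python3 - <<'E'
from h import *
for f in("pics/t7.png",):
    im=cv2.imread(f); u=proj("top",[.567,.143,.052])[0]; r=20; x,y=u.astype(int)
    s=cv2.cvtColor(im,cv2.COLOR_BGR2HSV)[y-r:y+r,x-r:x+r]
    m=((s[...,1]<60)&(s[...,2]>85)).astype(np.uint8); k,l,st,ce=cv2.connectedComponentsWithStats(m); i=1+np.argmax(st[1:,4])
    print(st[i],back("top",ce[i]+[x-r,y-r],.052).round(4))
E
```

```text
t 12.3 tcp [ 0.5357  0.3733 -0.0164] jaw 90.01 tilt 0.94 j [ 28.9  30.4  91.8  -0.2  56.8 -61. ] F [-0.3  0.4  0.4] gap 65.9 -> 2.6, -0.9, -1.3, turn 0.0001
[  6   6  29  29 656] [[0.5677 0.144  0.052 ]]
```

View pics/a8.png

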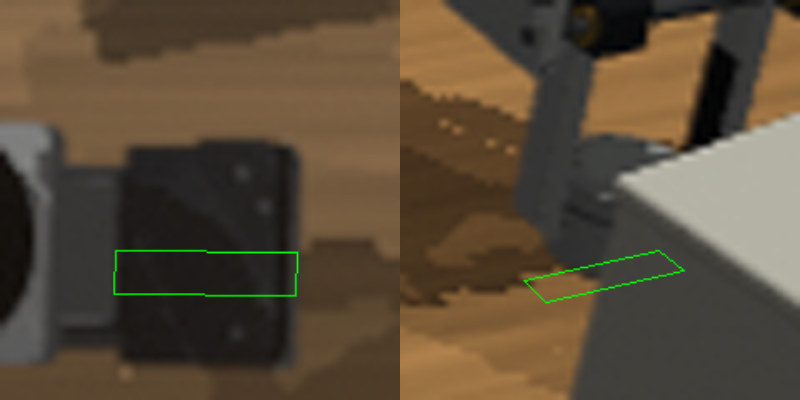

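Call:
move_arm(increments=[2,-0.6,-1.3,0,2,-0.8,-1.3,0,2,-0.8,-1.3,0])

```text
t: 12.78
tcp_pos: [0.534, 0.3724, -0.0188]
eef_rot: [17.7, 89.1, 17.7]
ft_force: [-0.4, 0.4, -0.0]
finger_gap: 0.698
```

Call:
move_arm(increments=[0,0,0,0,0,0,0,0,0,0,0,0,0,0,0,0], gripper=-1)

```text
t: 13.28
tcp_pos: [0.534, 0.3723, -0.0189]
eef_rot: [17.4, 89.1, 17.4]
ft_force: [-0.7, 0.1, -0.1]
finger_gap: 0.548
```

```bash
python3 g.py .5344 .3725 .08 90
```

```text
t 13.275 tcp [ 0.534   0.3723 -0.0189] jaw 90.01 tilt 0.89 j [ 28.9  30.5  92.2  -0.2  56.5 -61. ] F [-0.7  0.1 -0.1] gap 51.5 -> -98.9, 0.6, 1.8, turn 0.0002
```

Call:
move_arm(increments=[-20,0,0,0,-60,0,0,0,-100,0,0,0,-110,0,0,0,-110,0,0,0,-110,0,0,0])

```text
t: 14.02
tcp_pos: [0.5311, 0.3711, 0.0889]
eef_rot: [13.5, 89.3, 13.5]
ft_force: [-0.1, -0.0, -1.7]
finger_gap: 0.551
```

```bash
python3 g.py .5673 .1434 .06 90
```

```text
t 14.025 tcp [0.5311 0.3711 0.0889] jaw 90.01 tilt 0.67 j [ 28.9  24.8  85.   -0.2  69.6 -61. ] F [-0.1 -0.  -1.7] gap 51.8 -> 28.7, -227.8, 35.8, turn 0.0002
```

Call:
move_arm(increments=[0,-55,9,0,0,-110,18,0,0,-165,27,0,0,-215,36,0,10,-228,36,0,20,-228,36,0,28,-228,36,0,28,-228,36,0,28,-228,36,0])

```text
t: 15.15
tcp_pos: [0.5675, 0.1443, 0.0607]
eef_rot: [14.3, 89.3, 14.3]
ft_force: [0.1, 0.4, -1.1]
finger_gap: 0.546
```

```bash
python3 g.py .5673 .1434 .0331 90; python3 look.py a9 40
```

```text
t 15.15 tcp [0.5675 0.1443 0.0607] jaw 90.1 tilt 0.68 j [  7.4  21.1  95.5   0.1  62.7 -82.7] F [ 0.1  0.4 -1.1] gap 51.3 -> 27.6, -1.0, -0.5, turn 0.0017
```

View pics/a9.png

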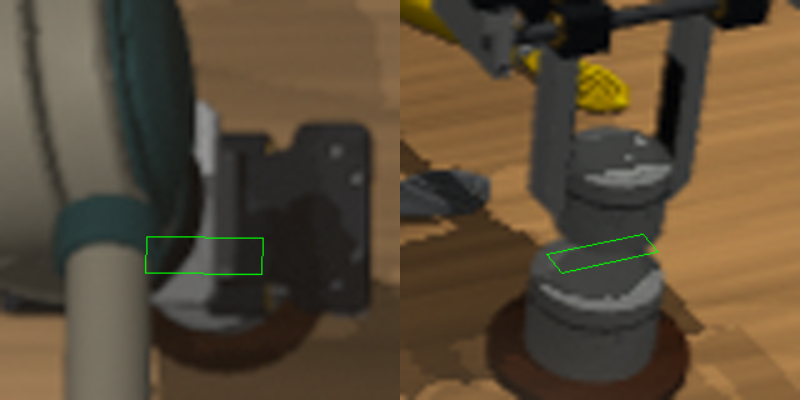

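M hangs right above L. Lower slowly.

Call:
move_arm(increments=[10,-0.5,0,0.002,18,-1,-0.2,0.002,23,-1,-0.2,0.002,25,-1,-0.2,0.002,26,-1,-0.2,0.002,27,-1,-0.2,0.002,28,-1,-0.2,0.002,29,-1,-0.2,0.002,29,-1,-0.2,0.002])

```text
t: 16.38
tcp_pos: [0.5681, 0.143, 0.0331]
eef_rot: [13.1, 89.2, 13.1]
ft_force: [-2.1, -0.0, 5.0]
finger_gap: 0.551
```

```bash
python3 g.py .5673 .1434 .0331 90
```

```text
t 16.375 tcp [0.5681 0.143  0.0331] jaw 89.96 tilt 0.77 j [  7.3  22.7  97.6   0.1  59.  -82.7] F [-2.1 -0.   5. ] gap 51.7 -> 0.0, 0.4, -0.8, turn -0.0007
```

Call:
move_arm(increments=[0,0,0,0,0,0,0,0,0,0,0,0,-30,0,0,0,-70,0,0,0,-90,0,0,0,-90,0,0,0,-90,0,0,0,-90,0,0,0], gripper=0.4)

```text
t: 17.5
tcp_pos: [0.5659, 0.1426, 0.1216]
eef_rot: [14.5, 89.4, 14.5]
ft_force: [0.8, -0.8, 0.1]
finger_gap: 0.697
```

```bash
python3 g.py .5375 -.3394 .09 90
```

```text
t 17.5 tcp [0.5659 0.1426 0.1216] jaw 89.96 tilt 0.61 j [  7.3  18.1  90.7   0.1  70.5 -82.7] F [ 0.8 -0.8  0.1] gap 65.5 -> 30.0, -482.1, -28.4, turn -0.0007
```

Call:
move_arm(increments=[0,-60,-4,0,0,-120,-8,0,0,-180,-12,0,0,-240,-16,0,0,-300,-20,0,0,-360,-24,0,10,-420,-28,0,20,-482,-28,0,30,-482,-28,0,30,-482,-28,0])

```text
t: 18.75
tcp_pos: [0.5365, -0.3379, 0.0879]
eef_rot: [42.2, 89.5, 42.1]
ft_force: [0.2, -0.4, -0.8]
finger_gap: 0.701
```

```bash
python3 g.py .5375 -.3394 -.019 90;  python3 - <<'E'
from h import *
im=env.snapshot("top");cv2.imwrite("pics/t10.png",im);sc=env.snapshot("scene")
u=proj("top",[.567,.143,.09])[0]; r=20; x,y=u.astype(int)
s=cv2.cvtColor(im,cv2.COLOR_BGR2HSV)[y-r:y+r,x-r:x+r]
print(s[20,:,2],s[:,20,2])
for n,i in(("top",im),("scene",sc)): cv2.imwrite(f"pics/{n}10.png",crop(i,proj(n,[.567,.143,.08])[0],30,8))
cv2.imwrite("pics/a10.png",np.hstack([cv2.resize(cv2.imread(f"pics/{n}10.png"),(400,400)) for n in("top","scene")]))
E
```

```text
t 18.75 tcp [ 0.5365 -0.3379  0.0879] jaw 89.91 tilt 0.54 j [ -38.8   24.    86.5    0.6   69.4 -128.9] F [ 0.2 -0.4 -0.8] gap 65.9 -> 106.9, -2.1, 0.2, turn -0.0016
[144 143 142 141 141 129  94  65  89 123 133 139 148 149 149 152 151 150
 151 151 150 152 151 151 151 151 151 149 146 140 138 139 105  60  59  78
 120 106  59  49] [136 134 133 125  99  70  69  81 113 134 136 145 152 152 151 151 151 152
 151 151 150 151 151 151 151 151 152 151 146 139 140 119  69  79 109 125
  91  53  58  62]
```

View pics/a10.png

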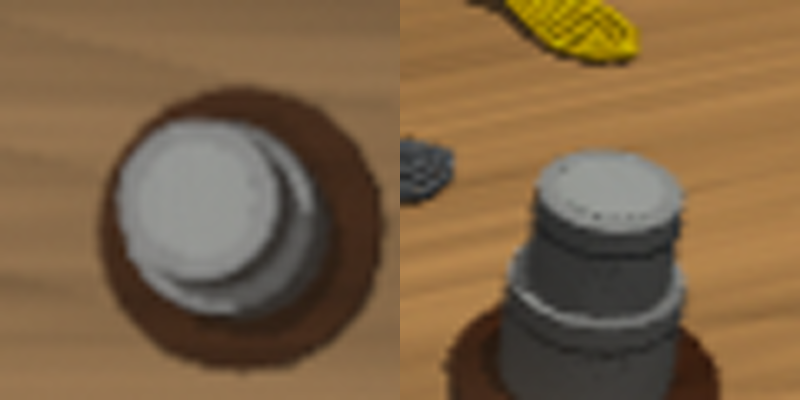

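Call:
move_arm(increments=[40,-1,0,-0.002,80,-2,0.2,-0.002,100,-2,0.2,-0.002,107,-2,0.2,-0.002,107,-2,0.2,-0.002,107,-2,0.2,-0.002,107,-2,0.2,-0.002])

```text
t: 19.73
tcp_pos: [0.5396, -0.3395, -0.0162]
eef_rot: [14.2, 89.3, 14.4]
ft_force: [-0.1, 0.8, 0.4]
finger_gap: 0.699
```

```bash
python3 g.py .5375 -.3394 -.0205 90;  python3 look.py a11 30
python3 - <<'E'
from h import *
u=proj("top",[.567,.143,.09])[0]; x,y=u.astype(int)
print("M",back("top",[x+.2,y-.4],.09))
E
```

```text
t 19.725 tcp [ 0.5396 -0.3395 -0.0162] jaw 90.15 tilt 0.65 j [ -38.8   29.5   93.5    0.6   56.5 -129.3] F [-0.1  0.8  0.4] gap 65.7 -> 4.3, 0.1, -2.1, turn 0.0026
M [[0.56890832 0.14409075 0.09      ]]
```

View pics/a11.png

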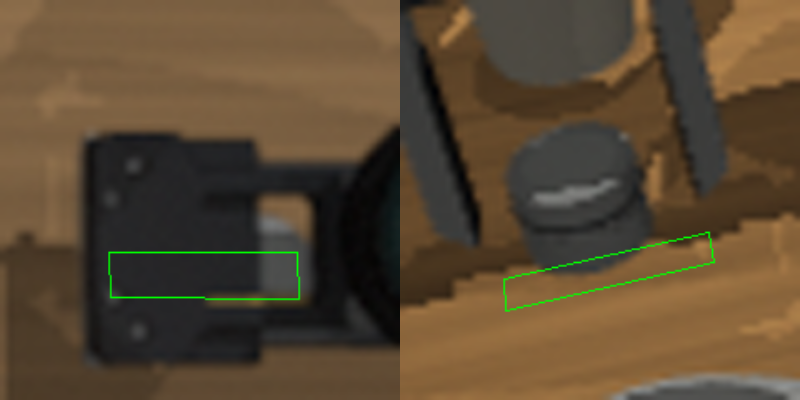

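Call:
move_arm(increments=[2,0,-1,0.002,5,0,-2,0.002,5,0,-2,0.002,5,0,-2,0.002])

```text
t: 20.32
tcp_pos: [0.5373, -0.3394, -0.0218]
eef_rot: [18.7, 89.4, 18.7]
ft_force: [0.1, -0.2, -0.6]
finger_gap: 0.701
```

Call:
move_arm(increments=[0,0,0,0,0,0,0,0,0,0,0,0,0,0,0,0,0,0,0,0], gripper=-1, grip_force=20)

```text
t: 20.95
tcp_pos: [0.5373, -0.3395, -0.0217]
eef_rot: [17.6, 89.4, 17.6]
ft_force: [0.3, -0.7, 0.2]
finger_gap: 0.42
```

```bash
python3 g.py .5375 -.3394 -.0205 90
```

```text
t 20.95 tcp [ 0.5373 -0.3395 -0.0217] jaw 90.02 tilt 0.62 j [ -38.9   29.8   94.1    0.6   55.8 -129.3] F [ 0.3 -0.7  0.2] gap 39.4 -> -1.2, 0.1, 0.2, turn 0.0004
```

Call:
move_arm(increments=[-20,0,0,0,-70,0,0,0,-120,0,0,0,-150,0,0,0,-150,0,0,0,-150,0,0,0,-150,0,0,0])

```text
t: 21.82
tcp_pos: [0.5346, -0.3391, 0.1259]
eef_rot: [39.7, 89.5, 39.7]
ft_force: [-0.8, -0.3, -0.9]
finger_gap: 0.422
```

```bash
python3 g.py .568 .1436 .095 90
```

```text
t 21.825 tcp [ 0.5346 -0.3391  0.1259] jaw 90.02 tilt 0.53 j [ -39.    22.3   83.5    0.5   74.1 -129.2] F [-0.8 -0.3 -0.9] gap 39.6 -> 34.0, 482.4, 33.3, turn 0.0004
```

Call:
move_arm(increments=[0,60,4,0,0,120,8,0,0,180,12,0,0,240,16,0,0,300,20,0,0,360,25,0,0,420,30,0,0,465,33,0,0,482.5,33.5,0,0,482.5,33.5,0])

```text
t: 23.08
tcp_pos: [0.5674, 0.1437, 0.128]
eef_rot: [42.8, 89.6, 42.9]
ft_force: [0.6, -0.4, -1.3]
finger_gap: 0.424
```

```bash
python3 g.py .568 .1436 .0683 90
```

```text
t 23.075 tcp [0.5674 0.1437 0.128 ] jaw 90.13 tilt 0.41 j [  7.2  18.2  89.7   0.3  71.8 -83. ] F [ 0.6 -0.4 -1.3] gap 39.8 -> 59.7, -0.4, 0.3, turn 0.0022
```

Call:
move_arm(increments=[20,-0.4,0.3,0.002,35,-0.4,0,0.002,45,-0.4,0,0.002,48,-0.4,0,0.002,48,-0.4,0,0.002,48,-0.4,0,0.002])

```text
t: 23.82
tcp_pos: [0.5682, 0.1435, 0.0806]
eef_rot: [37.7, 89.5, 37.7]
ft_force: [0.5, -0.5, -0.1]
finger_gap: 0.421
```

```bash
python3 g.py .568 .1436 .0683 90; python3 look.py a12 35
```

```text
t 23.825 tcp [0.5682 0.1435 0.0806] jaw 90.01 tilt 0.47 j [  7.2  20.3  93.7   0.3  65.6 -82.9] F [ 0.5 -0.5 -0.1] gap 39.5 -> 12.3, 0.1, -0.3, turn 0.0002
```

View pics/a12.png

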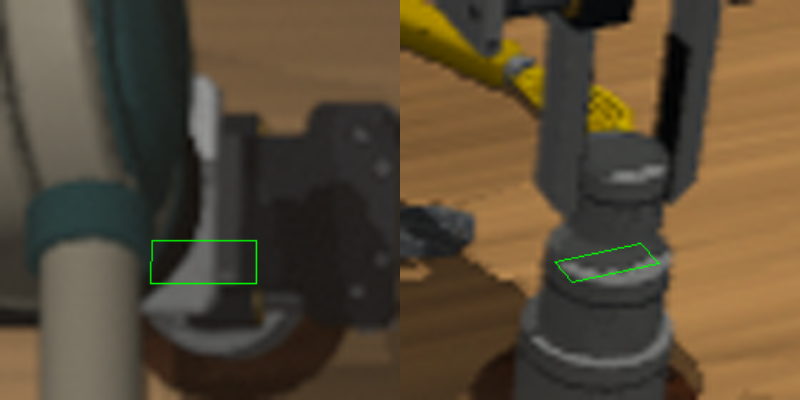

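Call:
move_arm(increments=[4,0,-0.3,0,8,0,-0.3,0,10,0,-0.3,0,11,0,-0.4,0,12,0,-0.4,0,13,0,-0.4,0,13.7,0,-0.4,0,13.7,0,-0.4,0])

```text
t: 24.92
tcp_pos: [0.5679, 0.1437, 0.0683]
eef_rot: [34.1, 89.5, 34.1]
ft_force: [-2.0, -1.0, 6.5]
finger_gap: 0.42
```

```bash
python3 g.py .568 .1436 .0683 90
```

```text
t 24.925 tcp [0.5679 0.1437 0.0683] jaw 90.03 tilt 0.51 j [  7.2  20.9  94.7   0.3  63.9 -82.9] F [-2.  -1.   6.5] gap 39.5 -> -0.0, -0.1, 0.1, turn 0.0005
```

Call:
move_arm(increments=[0,0,0,0,0,0,0,0,0,0,0,0,-25,0,0,0,-50,0,0,0,-70,0,0,0,-70,0,0,0,-70,0,0,0], gripper=0.2)

```text
t: 25.92
tcp_pos: [0.5667, 0.1432, 0.1373]
eef_rot: [39.7, 89.6, 39.7]
ft_force: [-0.1, 0.2, 0.3]
finger_gap: 0.601
```

```bash
python3 g.py .4327 -.3443 .13 90
```

```text
t 25.925 tcp [0.5667 0.1432 0.1373] jaw 90.02 tilt 0.43 j [  7.2  17.7  89.    0.2  72.9 -82.9] F [-0.1  0.2  0.3] gap 56.5 -> 4.1, -487.5, -134.2, turn 0.0004
```

Call:
move_arm(increments=[0,-60,-16,0,0,-120,-32,0,0,-180,-48,0,0,-240,-64,0,0,-300,-82,0,0,-360,-100,0,0,-420,-117,0,0,-465,-130,0,4,-487.5,-134,0,4,-487.5,-134,0], gripper=0.8)

```text
t: 27.18
tcp_pos: [0.4325, -0.3442, 0.1287]
eef_rot: [59.1, 89.5, 59.0]
ft_force: [-0.0, -1.1, 0.2]
finger_gap: 0.9
```

```bash
python3 g.py .4327 -.3443 .005 90
python3 - <<'E'
from h import *
im=env.snapshot("top");cv2.imwrite("pics/t13.png",im);sc=env.snapshot("scene");cv2.imwrite("pics/s13.png",sc)
u=proj("top",[.568,.144,.122])[0]; r=20; x,y=u.astype(int)
s=cv2.cvtColor(im,cv2.COLOR_BGR2HSV)[y-r:y+r,x-r:x+r]
print(x,y);print(s[20,:,2],s[:,20,2])
cv2.imwrite("pics/a13.png",np.hstack([cv2.resize(crop(i,proj(n,[.567,.143,.09])[0],30,8),(400,400)) for n,i in(("top",im),("scene",sc))]))
E
```

```text
t 27.175 tcp [ 0.4325 -0.3442  0.1287] jaw 89.91 tilt 0.49 j [ -46.1   15.7   93.3    0.5   71.2 -136.2] F [-0.  -1.1  0.2] gap 84.6 -> 123.7, -1.0, -0.3, turn -0.0016
221 201
[136 137 136 137 137 136 136 135 134 108  74 112 132 140 147 148 148 148
 148 148 148 149 149 149 148 147 148 142 136 120  79  50  65 113 135  98
  53  62 112 130] [139 137 131 131 131 130 123 100  72  68  95 127 134 136 146 148 148 148
 148 149 148 147 148 148 148 148 147 144 135 125  94  74  90  84  84 118
 118  80  62  63]
```

View pics/a13.png

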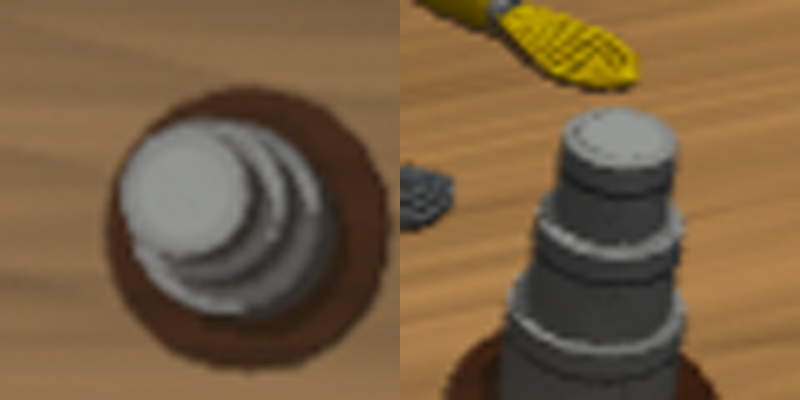

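Call:
move_arm(increments=[40,-1,0,-0.002,80,-1,-0.3,-0.002,115,-1,-1,-0.002,130,-1,-2,-0.002,137,-1,-2,-0.002,137,-1,-2,-0.002,137,-1,-2,-0.002])

```text
t: 28.15
tcp_pos: [0.4327, -0.3431, -0.0064]
eef_rot: [39.2, 89.5, 39.4]
ft_force: [-0.3, -0.1, -0.8]
finger_gap: 0.901
```

```bash
python3 g.py .4327 -.3443 -.008 90; python3 look.py a14 35; python3 -c "
from h import *
print('S',back('top',[221.2,201.1],.122))"
```

```text
t 28.15 tcp [ 0.4327 -0.3431 -0.0064] jaw 90.18 tilt 0.5 j [ -46.    23.1  103.9    0.6   52.9 -136.6] F [-0.3 -0.1 -0.8] gap 84.7 -> 1.6, -1.2, 0.0, turn 0.0032
S [[0.56866292 0.14472961 0.122     ]]
```

View pics/a14.png

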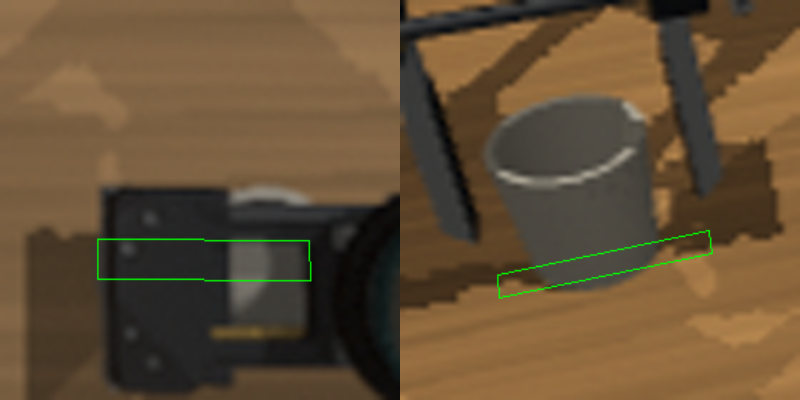

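Call:
move_arm(increments=[1,-1,0,0.003,1,-1,0,0.003,1,-1,0,0.003,1,-1,0,0.003,1,-1,0,0.003,1,-1,0,0.003], gripper=-1, grip_force=15)

```text
t: 29.0
tcp_pos: [0.4324, -0.3443, -0.0075]
eef_rot: [39.9, 89.5, 39.9]
ft_force: [-1.1, 0.6, 2.0]
finger_gap: 0.643
```

```bash
python3 g.py .4327 -.3443 -.008 90; python3 look.py a15 35
```

```text
t 29.0 tcp [ 0.4324 -0.3443 -0.0075] jaw 90.0 tilt 0.49 j [ -46.1   23.2  103.9    0.6   52.8 -136.5] F [-1.1  0.6  2. ] gap 60.5 -> 0.5, -0.1, 0.3, turn -0.0000
```

View pics/a15.png

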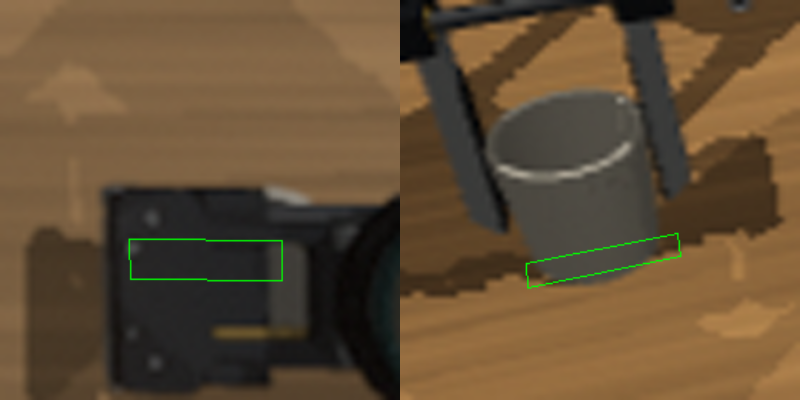

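Call:
move_arm(increments=[-10,0,0,0,-35,0,0,0,-65,0,0,0,-80,0,0,0,-80,0,0,0,-80,0,0,0])

```text
t: 29.85
tcp_pos: [0.4312, -0.344, 0.0716]
eef_rot: [53.0, 89.5, 53.0]
ft_force: [-0.4, -0.3, -1.2]
finger_gap: 0.645
```

```bash
python3 g.py .5805 -.1541 .06 90; python3 look.py a16 40
```

```text
t 29.85 tcp [ 0.4312 -0.344   0.0716] jaw 90.0 tilt 0.5 j [ -46.2   18.3   98.3    0.6   63.5 -136.4] F [-0.4 -0.3 -1.2] gap 60.6 -> 13.7, 189.8, 149.2, turn -0.0001
```

View pics/a16.png

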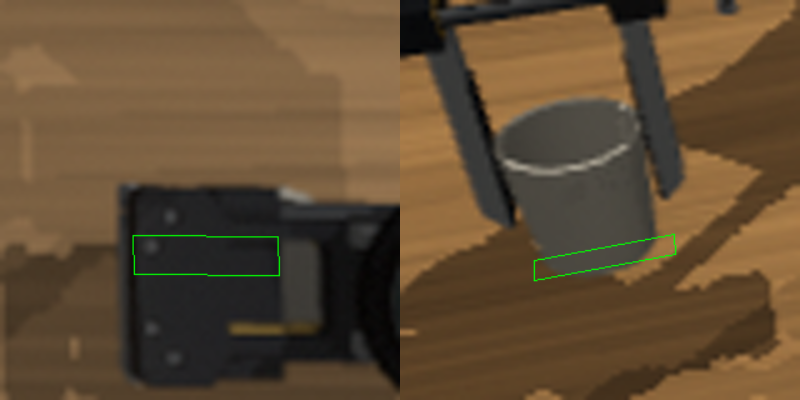

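The cup is held upright. Move above the tile.

Call:
move_arm(increments=[0,40,32,0,0,85,67,0,0,130,102,0,0,170,134,0,10,190,149,0,13,190,149,0,13,190,149,0,13,190,149,0])

```text
t: 30.95
tcp_pos: [0.5796, -0.155, 0.0604]
eef_rot: [58.3, 89.5, 58.2]
ft_force: [0.9, 0.7, -1.3]
finger_gap: 0.648
```

```bash
python3 g.py .5800 -.154 .0005 90; python3 look.py a17 40
```

```text
t 30.95 tcp [ 0.5796 -0.155   0.0604] jaw 89.92 tilt 0.48 j [ -21.9   22.6   93.2    0.5   64.2 -112.1] F [ 0.9  0.7 -1.3] gap 60.9 -> 59.9, 0.5, 0.2, turn -0.0014
```

View pics/a17.png

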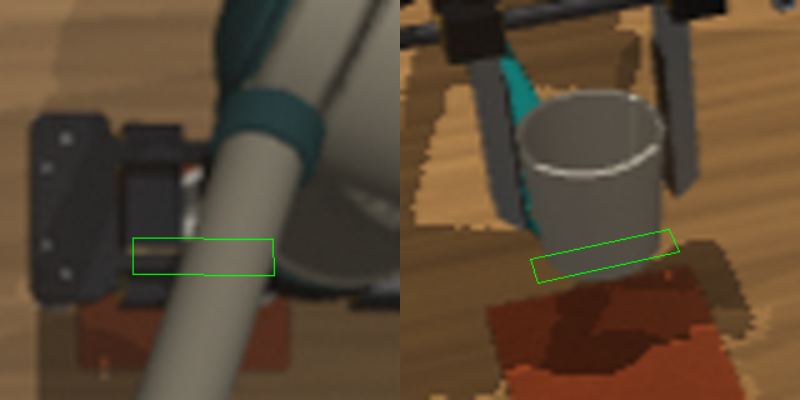

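Call:
move_arm(increments=[20,0.5,0,-0.001,38,0.7,-0.3,-0.001,48,0.7,-0.6,-0.001,53,0.7,-0.8,-0.001,55,0.7,-0.8,-0.001,56,0.7,-0.8,-0.001,56,0.7,-0.8,-0.001])

```text
t: 31.92
tcp_pos: [0.5796, -0.1539, 0.0051]
eef_rot: [49.6, 89.5, 49.6]
ft_force: [0.0, 0.0, -0.6]
finger_gap: 0.645
```

```bash
python3 g.py .5800 -.154 .0005 90
```

```text
t 31.925 tcp [ 0.5796 -0.1539  0.0051] jaw 89.97 tilt 0.51 j [ -21.9   25.7   97.1    0.6   57.  -112.1] F [ 0.   0.  -0.6] gap 60.7 -> 4.6, -0.1, 0.3, turn -0.0005
```

Call:
move_arm(increments=[1,0,0.3,0,1.7,0,0.3,0,2.3,0,0.3,0,2.9,0,0.3,0,3.5,0,0.3,0,4,0,0.3,0,4.4,0,0.3,0,4.7,0,0.3,0,4.9,0,0.3,0,4.9,0,0.3,0])

```text
t: 33.17
tcp_pos: [0.58, -0.1539, 0.0005]
eef_rot: [48.3, 89.5, 48.3]
ft_force: [-1.6, 0.6, 2.9]
finger_gap: 0.647
```

```bash
python3 g.py .5800 -.154 .0005 90
```

```text
t 33.175 tcp [ 5.800e-01 -1.539e-01  5.000e-04] jaw 89.97 tilt 0.51 j [ -21.8   26.    97.4    0.6   56.5 -112.1] F [-1.6  0.6  2.9] gap 60.9 -> 0.0, -0.1, 0.0, turn -0.0004
```

Call:
move_arm(increments=[0,0,0,0,0,0,0,0,0,0,0,0,0,0,0,0,-25,0,0,0,-70,0,0,0,-100,0,0,0,-110,0,0,0,-110,0,0,0,-110,0,0,0], gripper=0.7)

```text
t: 34.42
tcp_pos: [0.5783, -0.1542, 0.1089]
eef_rot: [67.4, 89.5, 67.4]
ft_force: [0.8, 1.0, -0.2]
finger_gap: 0.855
```

```bash
python3 - <<'E'
from h import *
im=cv2.imread("pics/top0.png")
g=cv2.cvtColor(im,cv2.COLOR_BGR2GRAY); x0,y0=215,240
c=cv2.resize(g[y0:y0+50,x0:x0+95],None,fx=4,fy=4,interpolation=cv2.INTER_CUBIC)
m=(c<70).astype(np.uint8); k,l,st,ce=cv2.connectedComponentsWithStats(m); i=1+np.argmax(st[1:,4]); print(st[i])
ct=cv2.findContours((l==i).astype(np.uint8),0,1)[0][0]; r=cv2.minAreaRect(ct)
b=(cv2.boxPoints(r)+.5)/4-.5+[x0,y0]; w=back("top",b,.012); print(w.round(4))
e=[np.linalg.norm(w[(j+1)%4]-w[j]) for j in range(4)]; print(np.round(e,4))
j=int(np.argmax(e)); d=w[(j+1)%4]-w[j]; d=d if d[1]>0 else -d; yaw=np.degrees(np.arctan2(d[1],d[0])); c=w.mean(0)
print("handle centre",c.round(4),"yaw",yaw, "area centroid",back("top",(ce[i]+.5)/4-.5+[x0,y0],.012).round(4))
u=d/np.linalg.norm(d); print("origin",(c+.039*u).round(4),"bal",(c+.012*u).round(4))
E
python3 look.py a18 45
```

```text
[ 156   64  182   71 7809]
[[ 0.4386  0.0882  0.012 ]
 [ 0.4577 -0.0132  0.012 ]
 [ 0.4319 -0.018   0.012 ]
 [ 0.4127  0.0831  0.012 ]]
[0.1032 0.0263 0.1029 0.0264]
handle centre [0.4352 0.035  0.012 ] yaw 100.7055383201507 area centroid [[0.4355 0.0348 0.012 ]]
origin [0.428  0.0733 0.012 ] bal [0.433  0.0468 0.012 ]
```

View pics/a18.png

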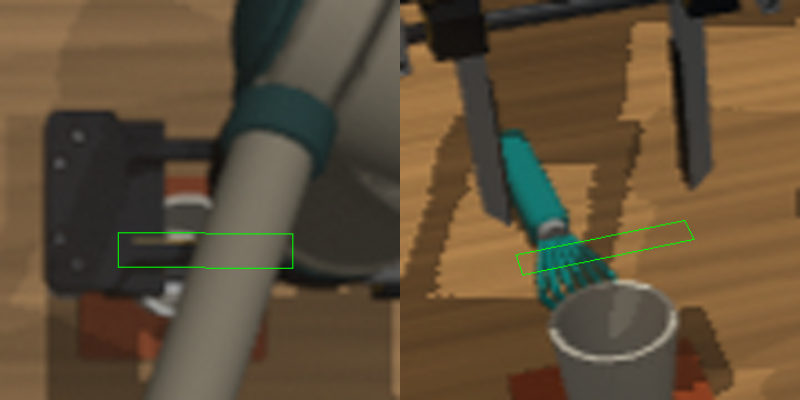

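```bash
python3 g.py .433 .0468 .10 10.6
```

```text
t 34.525 tcp [ 0.5784 -0.1542  0.1089] jaw 89.97 tilt 0.48 j [ -21.9   20.2   89.4    0.5   70.4 -112.1] F [ 0.3 -0.5 -0. ] gap 79.8 -> 10.0, 200.9, -145.5, turn 1.3853
```

Call:
move_arm(increments=[0,40,-29,0.17,0,80,-58,0.35,0,120,-87,0.52,0,160,-116,0.7,5,200,-145.5,0.87,10,201,-145.5,1.04,10,201,-145.5,1.2,10,201,-145.5,1.385,10,201,-145.5,1.385,10,201,-145.5,1.385], gripper=0.1)

```text
t: 35.78
tcp_pos: [0.4328, 0.0469, 0.0996]
eef_rot: [152.5, 89.5, 73.2]
ft_force: [-1.0, 1.0, -0.0]
finger_gap: 0.549
```

```bash
python3 g.py .433 .0468 -.022 10.6;  python3 - <<'E'
from h import *
im=env.snapshot("top");cv2.imwrite("pics/t19.png",im);sc=env.snapshot("scene");cv2.imwrite("pics/s19.png",sc)
p,v=fit("top",im,.5803,-.154,.068,.031);q,w=fit("scene",sc,.5803,-.154,.068,.031);print(p,v,q,w)
cv2.imwrite("pics/a19.png",np.hstack([cv2.resize(crop(i,proj(n,[.58,-.154,.03])[0],30,8,[proj(n,circ(*p,.068,.031))]),(400,400)) for n,i in(("top",im),("scene",sc))]))
E
```

```text
t 35.775 tcp [0.4328 0.0469 0.0996] jaw 10.76 tilt 0.46 j [ -3.4   7.1 109.3   0.5  63.5 -14.4] F [-1.  1. -0.] gap 51.6 -> 121.6, -0.2, 1.0, turn 0.0028
[ 0.5793 -0.153 ] -40.0 [ 0.58087704 -0.1545021 ] -37.01060121134489
```

View pics/a19.png

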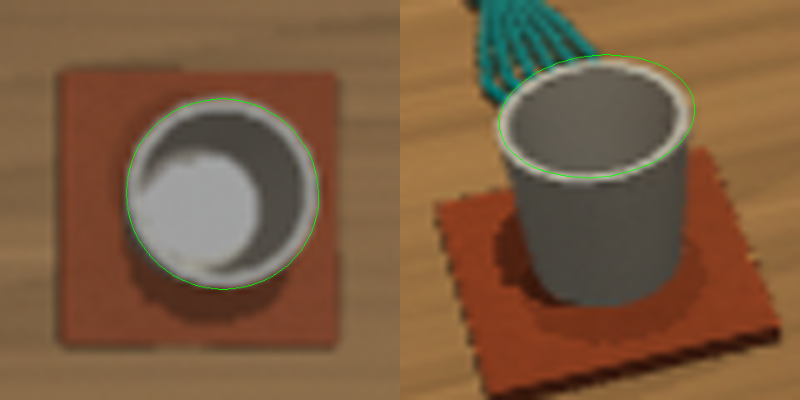

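View pics/t19.png

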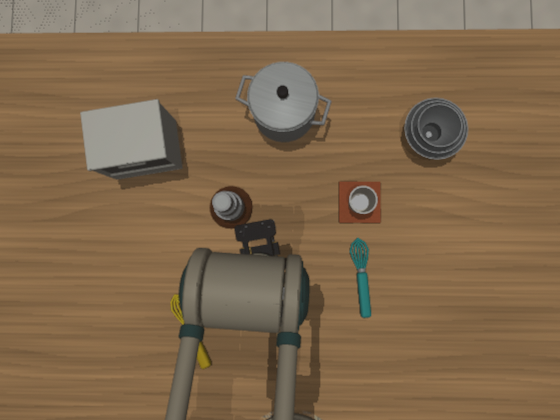

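Call:
move_arm(increments=[40,-0.2,0.5,0.003,80,-0.2,0,0.003,105,-0.2,0,0.003,115,-0.2,0,0.003,119,-0.2,0,0.003,121,-0.2,0,0.003,121,-0.2,0,0.003,121,-0.2,0,0.003])

```text
t: 36.88
tcp_pos: [0.4336, 0.0477, -0.0206]
eef_rot: [141.5, 89.5, 62.1]
ft_force: [-1.1, 0.0, -0.1]
finger_gap: 0.549
```

```bash
python3 g.py .433 .0468 -.026 10.6; python3 look.py a20 35
```

```text
t 36.875 tcp [ 0.4336  0.0477 -0.0206] jaw 10.53 tilt 0.5 j [ -3.3  16.2 119.1   0.6  44.5 -14.3] F [-1.1  0.  -0.1] gap 51.6 -> 5.4, -0.7, 0.8, turn -0.0012
```

View pics/a20.png

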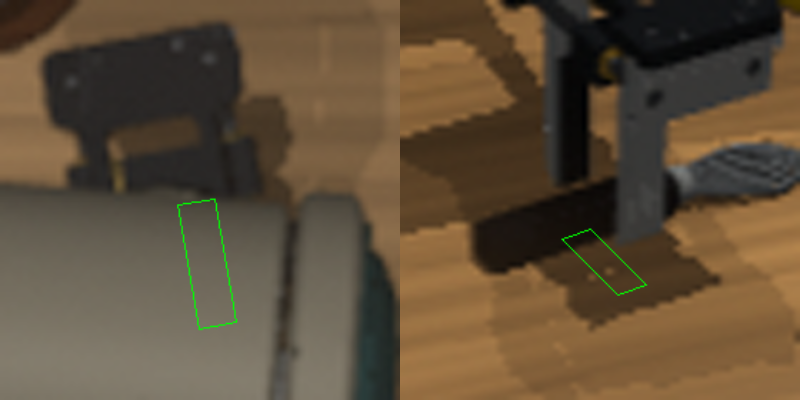

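Call:
move_arm(increments=[2,-0.7,0.8,0,4,-0.7,0.8,0,4,-0.7,0.8,0])

```text
t: 37.35
tcp_pos: [0.4327, 0.0469, -0.025]
eef_rot: [146.7, 89.5, 67.2]
ft_force: [0.8, -0.5, 0.3]
finger_gap: 0.551
```

Call:
move_arm(increments=[0,0,0,0,0,0,0,0,0,0,0,0,0,0,0,0,0,0,0,0,0,0,0,0], gripper=-1, grip_force=25)

```text
t: 38.1
tcp_pos: [0.4328, 0.0469, -0.025]
eef_rot: [145.0, 89.5, 65.5]
ft_force: [0.3, 0.5, -0.3]
finger_gap: 0.25
```

```bash
python3 g.py .433 .0468 .03 10.6
```

```text
t 38.1 tcp [ 0.4328  0.0469 -0.025 ] jaw 10.53 tilt 0.49 j [ -3.4  16.5 119.5   0.7  43.8 -14.4] F [ 0.3  0.5 -0.3] gap 23.5 -> -54.9, 0.4, -0.3, turn -0.0012
```

Call:
move_arm(increments=[-20,0,0,0,-60,0,0,0,-85,0,0,0,-85,0,0,0,-85,0,0,0])

```text
t: 38.72
tcp_pos: [0.4314, 0.0462, 0.0591]
eef_rot: [158.1, 89.5, 78.6]
ft_force: [-0.6, -0.4, -0.8]
finger_gap: 0.252
```

```bash
python3 g.py .435 -.0068 .06 -87.47
```

```text
t 38.725 tcp [0.4314 0.0462 0.0591] jaw 10.53 tilt 0.46 j [ -3.5   9.6 113.    0.5  57.3 -14.4] F [-0.6 -0.4 -0.8] gap 23.7 -> -1.3, -6.2, 52.8, turn 1.7104
```

Call:
move_arm(increments=[0,-6,25,0.16,0,-6,53,0.33,0,-6,53,0.5,0,-6,53,0.67,0,-6,53,0.85,0,-6,53,1.02,0,-6,53,1.2,0,-6,53,1.37,0,-6,53,1.54,0,-6,53,1.71])

```text
t: 39.98
tcp_pos: [0.4337, -0.0067, 0.0569]
eef_rot: [-77.8, 89.5, 104.4]
ft_force: [0.7, 0.5, -1.5]
finger_gap: 0.251
```

```bash
python3 g.py .5472 -.0068 .02 -87.47
```

```text
t 39.975 tcp [ 0.4337 -0.0067  0.0569] jaw -87.77 tilt 0.5 j [-10.5   9.9 113.    0.5  57.3  76.9] F [ 0.7  0.5 -1.5] gap 23.6 -> 36.7, 4.8, -113.5, turn -0.0053
```

Call:
move_arm(increments=[0,2,-40,0,0,4,-80,-0.005,5,4.8,-113.5,-0.005,20,4.8,-113.5,-0.005,36,4.8,-113.5,-0.005,36,4.8,-113.5,-0.005,36,4.8,-113.5,-0.005])

```text
t: 40.85
tcp_pos: [0.546, -0.0067, 0.0203]
eef_rot: [-68.4, 89.5, 114.1]
ft_force: [0.5, 0.2, -0.9]
finger_gap: 0.253
```

```bash
python3 g.py .5472 -.0068 -.025 -87.47; python3 look.py a21 50
```

```text
t 40.85 tcp [ 0.546  -0.0067  0.0203] jaw -87.49 tilt 0.55 j [ -8.4  21.1 102.6   0.6  56.6  78.8] F [ 0.5  0.2 -0.9] gap 23.8 -> 45.2, 0.6, -1.4, turn -0.0004
```

View pics/a21.png

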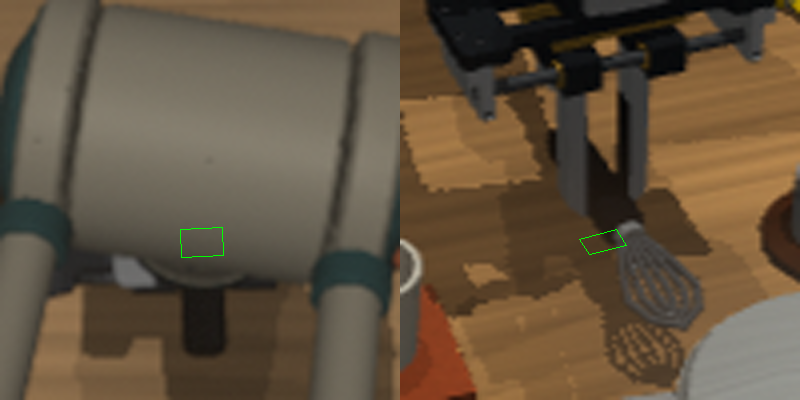

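Call:
move_arm(increments=[15,0.6,-0.8,0,30,0.6,-0.6,0,38,0.6,-0.6,0,41,0.6,-0.6,0,42.5,0.6,-0.6,0,44,0.6,-0.6,0,45,0.6,-0.6,0,45.5,0.6,-0.6,0,45.5,0.6,-0.6,0])

```text
t: 42.08
tcp_pos: [0.5477, -0.007, -0.0243]
eef_rot: [-82.2, 89.5, 100.3]
ft_force: [0.3, 0.7, -0.3]
finger_gap: 0.252
```

```bash
python3 g.py .5472 -.0068 -.025 -87.47; python3 look.py a22 50
```

```text
t 42.075 tcp [ 0.5477 -0.007  -0.0243] jaw -87.49 tilt 0.49 j [ -8.4  24.2 105.4   0.6  50.5  78.7] F [ 0.3  0.7 -0.3] gap 23.6 -> 0.7, -0.2, 0.5, turn -0.0003
```

View pics/a22.png

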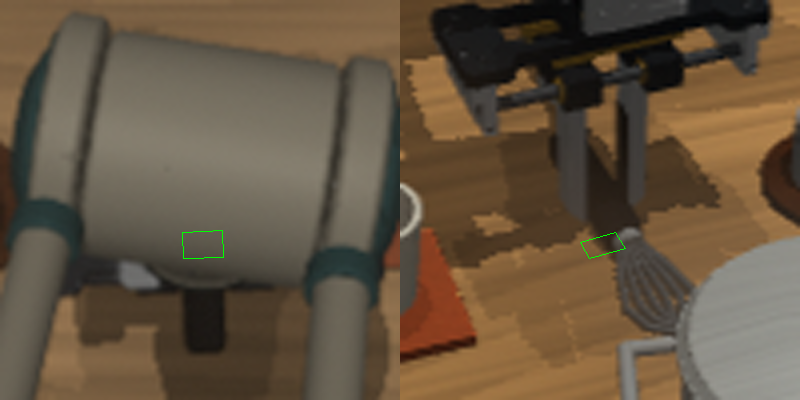

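Call:
move_arm(increments=[0.7,0,0.5,0,1.2,0,0.5,0,1.6,0,0.5,0,1.6,0,0.5,0])

```text
t: 42.68
tcp_pos: [0.5476, -0.007, -0.0249]
eef_rot: [-89.4, 89.5, 93.1]
ft_force: [-0.8, 0.7, 6.5]
finger_gap: 0.253
```

```bash
python3 g.py .5472 -.0068 -.025 -87.47
```

```text
t 42.675 tcp [ 0.5476 -0.007  -0.0249] jaw -87.48 tilt 0.47 j [ -8.4  24.2 105.5   0.6  50.4  78.7] F [-0.8  0.7  6.5] gap 23.8 -> 0.1, -0.2, 0.4, turn -0.0002
```

Call:
move_arm(increments=[0,0,0,0,0,0,0,0,0,0,0,0,-30,0,0,0,-80,0,0,0,-130,0,20,0,-170,0,80,0,-200,0,140,0,-200,0,200,0,-200,0,220,0], gripper=0.1)

```text
t: 43.92
tcp_pos: [0.3249, -0.018, 0.1754]
eef_rot: [-91.0, 89.5, 91.5]
ft_force: [-0.0, 0.1, 0.3]
finger_gap: 0.548
```

Call:
move_arm(increments=[0,60,0,0,0,120,0,0,0,180,0,0,0,240,0,0,0,280,0,0,0,280,0,0,0,280,0,0])

```text
t: 44.8
tcp_pos: [0.3367, -0.2967, 0.1727]
eef_rot: [-86.2, 89.4, 96.3]
ft_force: [-0.3, -0.4, 0.1]
finger_gap: 0.551
```

Run:
```python
from h import *
im=env.snapshot("top");cv2.imwrite("pics/t23.png",im);sc=env.snapshot("scene");cv2.imwrite("pics/s23.png",sc)
print(env.sense()["tcp_pos"],env.sense()["t"])
tr=np.array([.5674,.1429]);ti=np.array([.5805,-.1541]);m=(tr+ti)/2;d=ti-tr;u=np.array([-d[1],d[0]])/np.linalg.norm(d)
def P(x,y,z): v=np.array([-u[1],u[0]]); return [*(m+u*x+v*y),z]
pol=[proj("top",[P(-.09,-.012,.012),P(.012,-.012,.012),P(.012,.012,.012),P(-.09,.012,.012)]),proj("top",[P(.012,-.0225,.008),P(.09,-.0225,.008),P(.09,.0225,.008),P(.012,.0225,.008)])]
cv2.imwrite("pics/w23.png",crop(im,proj("top",[*m,0])[0],60,5,pol))
# handle segmentation
g=cv2.cvtColor(im,cv2.COLOR_BGR2GRAY); c0=proj("top",P(-.039,0,.012))[0]; x0,y0=(c0-32).astype(int)
c=cv2.resize(g[y0:y0+64,x0:x0+64],None,fx=4,fy=4,interpolation=cv2.INTER_CUBIC)
k,l,st,ce=cv2.connectedComponentsWithStats((c<70).astype(np.uint8)); i=1+np.argmax(st[1:,4]); print(st[i])
ct=cv2.findContours((l==i).astype(np.uint8),0,1)[0][0]; r=cv2.minAreaRect(ct)
w=back("top",(cv2.boxPoints(r)+.5)/4-.5+[x0,y0],.012); e=[np.linalg.norm(w[(j+1)%4]-w[j]) for j in range(4)]; j=int(np.argmax(e)); q=w[(j+1)%4]-w[j]; q=q if q[0]>0 else -q; q/=np.linalg.norm(q)
o=w.mean(0)+.039*q; print("sizes",np.round(e,3),"yaw",np.degrees(np.arctan2(q[1],q[0])),"want",np.degrees(np.arctan2(u[1],u[0])),"origin",o.round(4),"want",m.round(4))
```

```text
[ 0.33693227 -0.29625135  0.1731305 ] 44.9
[ 106   42   50  182 7524]
sizes [0.025 0.104 0.025 0.104] yaw 3.227358155417933 want 2.5255506162890073 origin [ 0.5725 -0.0049  0.012 ] want [ 0.574  -0.0056]
```

View pics/w23.png

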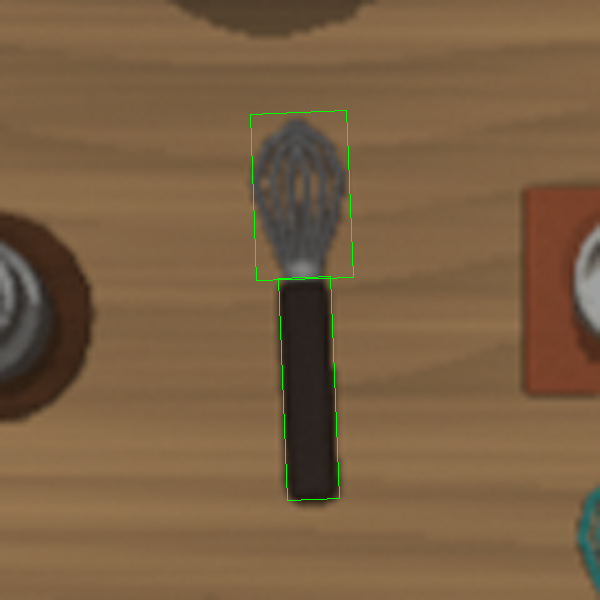

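View pics/s23.png

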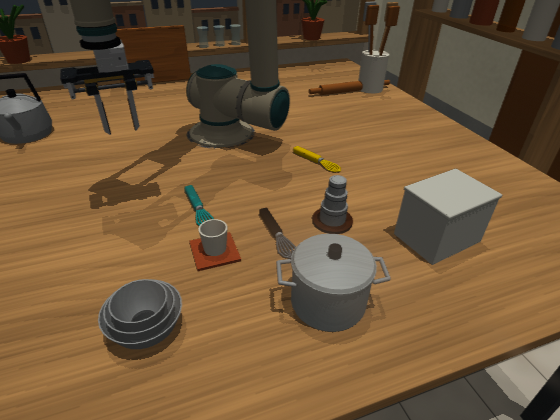

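View pics/t23.png

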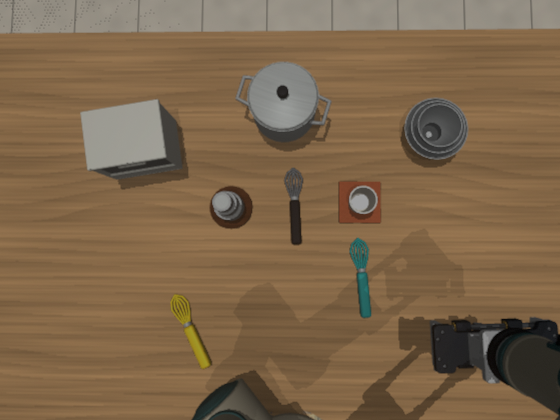

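The whisk lies within about 2 mm and 1° of its target, the tower and the cup are standing, and the arm is clear. Handing in.

```bash
python3 -c "
from rig import env
print(env.sign_off())"
```

```text
the job is handed in; nothing more can be done
None
```

I built the tin tower on the trivet, then stood the cup on the tile and laid the whisk between them, in the order asked. I handed the job in at about 45 s with the arm clear. No verdict was reported.

| Item | Last check, top camera |
|---|---|
| Large tin on trivet | about 1.1 mm off centre |
| Medium tin on large | about 1.2 mm off centre |
| Small tin on medium | about 0.6 mm off centre |
| Cup on tile | upright, 1 to 2 mm off centre, set down with about 3 to 4 N |
| Whisk | flat, head away from the robot, middle about 1.7 mm off target, 0.7° off square |

The pot, the bowls and the bin look where they were in the final pictures. The highest of the wrist force readings I took after each move was about 7 N.

Some checks disagreed:
- **Fingertip height:** in the pictures the open fingertips sat about 30 mm above the reported TCP. I set grasp heights from the pictures and placing heights from each tin's or cup's own pick height.
- **Camera agreement:** the two cameras differed by up to 7 to 8 mm on low objects. I used the top camera, which agreed with the grasp positions to about 1 mm.
- **Circle fits:** three fits ran into their limit: the large tin on the trivet, the trivet itself and the placed cup. I judged the tin and trivet from the shape outlines instead, and the cup partly by eye.
- **Tool tilt:** the tool kept a lean of 0.4 to 0.9° that the moves could not correct. It had no visible effect.

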